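Set up a fingerboard on the vacuum pod and set its bleed valve

ROBOT

A 6-joint arm with a two-finger parallel gripper is mounted at the origin on the work surface. World frame = base frame: x ahead of the robot, y to its left, z up, the work surface at z = 0. Lengths are in m, angles in rad, forces in N, time in s.
With the tool pointing down it reaches from about 0.25 to 0.8 m from the base axis. Payload 8.5 kg.
Tool frame: the origin (TCP) lies between the finger pads; the fingertips stand 22 mm ahead of it and the grasp point (between the pads) lies 3 mm ahead of it; z points along the fingers, x is the direction in which the jaws open and shut, and the axes are right-handed (so a half turn about z gives the same grasp; the last joint's range is limited). The gripper opens to 85 mm and grips with 20 to 120 N. Pads are 22 mm wide; open, the fingers measure 114 mm over their backs; the gripper's body (76 mm by 85 mm) begins 54 mm behind the grasp point. The pads swing forward as they close: fully open they stand 13 mm farther back than shut.
Start: joints at [1.198, 0.238, -0.013, 1.319, 0, 1.571], TCP at [0.191, 0.489, 0.253] pointing down, gripper open.
Joint ranges: [-2.66, 2.66], [-1.03, 1.9], [-1.14, 1.46], [-1.82, 2.27], [-1.45, 1.34], [-3.14, 3.14]. Speed limits (rad/s): [2.22, 2.22, 2.79, 3.14, 3.14, 3.14].

INTERFACE

Orientations are given as a 3x3 rotation matrix whose columns are the frame's x, y, z axes.
In Python, from rig import * gives the robot as it stands.
- The arm moves only by the tool drive_tool, never from a script. Its argument "rows" is a list of rows, each an object of numbers: "fingers": the opening in per cent of the stroke, from 0 (shut) to 100 (fully open); "dx", "dy", "dz": the shift along the tool's x, y, z in m; "roll": the turn about the tool's z in degrees. A call has 1 to 20 rows; each row is the pose to reach, as a shift and turn from the pose commanded when the call began, along the tool's axes at that moment; what a row does not reach only later rows make up. A row lasts 1/12 s, in which the tool goes at most 41.7 mm and 7.16 degrees, less where a joint would pass 70% of its speed; a pose out of reach is approached as far as the arm can. A call with a gripper value outside its range is refused whole. The fingers move at their own pace and stop on an object; "newtons" is the grip in N (left out, the last holds). Time passes only in rows, so rows that repeat a pose let the fingers close. It gives the time, the measured TCP pose, the force and the opening at its end, in the units of the state.
- read_state(): the state, without advancing time (a new reading comes with each control period).
- snapshot(name): name is "scene" or "top" or "wrist"; returns a dict with "frame" (400x640x3 uint8, red, green, blue), "fx", "fy", "cx", "cy" (pixels), "dist_coeffs" ([k1, k2, p1, p2, k3] as OpenCV has them; the pictures are not rectified), "world_from_camera" (4x4, takes a point from camera to world coordinates). Camera axes: x right, y down, z forward; pixel columns grow to the right and rows downward; lengths in m; the calibration is good to about 2 mm. A picture is of the moment at which its call begins. There is no depth.
- finish_job(): hands the job in, once; it reports no verdict.
The state is a dict: "time_s": time; "joints": joint angles; "qd": joint speeds; "tau": joint torques, N m; "ee_pos": TCP position; "orientation": TCP orientation; "ft_force": force on the tool from outside, world axes, zero at the start; "torque": the same for the moment, N m; "gripper_width": finger opening in m.
Only numpy, scipy, OpenCV 4.12 (cv2) and the standard library are available. Lean on these libraries where they do the work, as an engineer would, in place of code of your own. Each camera call takes 0.05 s, during which the arm holds its last target.

TASK

Gently lay the dark fingerboard blank flat along the narrow raised vacuum pod, centred on it, and let go. Then take the crank handle of the red bleed-valve wheel, close the valve clockwise (seen from above) to its stop, and back it off exactly two full turns, finishing with the gripper still holding the crank handle there. Leave the jar, the little plane and the clamping block where they are.

Things in the scene. Friction and masses are not known exactly. Their poses are not given: they have to be found in the camera images.
- fingerboard: Loose near-black ebony board, 270 x 42 x 12 mm (x, y, z), about 0.15 kg, lying flat on the bench; a thin pale line across one end of its top, at +x. Origin at the centre of its underside, x along its length, z up. Either end may face either way on the pod.
- pod_top (a point): Centre of the top face of the vacuum pod, a fixed narrow rail with a black rubber top 160 x 30 mm (x, y), 80 mm above the bench; blue rim below it and an aluminium foot 120 x 70 mm, 12 mm high. x along the rail's length, z up. The pod stands on one side of the fingerboard and the valve on the other; which is which varies.
- wheel_center (a point): Centre of the top of the valve's red handwheel, on its upright turning axis, 97 mm above the bench. The wheel lies level (rim 124 mm over all, its top at about 96 mm) on a fixed brass valve body bolted to the bench.
- crank_handle: Crank handle of the valve: an upright black cylinder 22 mm in diameter, standing on the wheel 55 mm from the axis, from 98 mm to 152 mm above the bench. Origin on the cylinder's axis at its foot, 98 mm above the bench, z up along it; grip it some 32 mm higher. The handle spins freely on its own pin, so a gripper can hold it firmly and go round without turning.
- valve (a joint): Turn of the valve wheel in rad: 0 at the closed stop, growing as the valve opens, which is anticlockwise seen from above; one turn is 6.283, two turns 12.566. It starts 1.5 to 5 rad open. Stiff with friction (about 1.5 N at the handle), stays where left; it goes on turning freely well past two turns (to four).
- varnish_jar: Bystander: amber jar with black lid, 56 mm across, 75 mm high, 0.25 kg. Origin at the centre of its underside.
- finger_plane: Bystander: little brass hand plane with an upright steel blade, 90 x 36 mm, 46 mm high, 0.3 kg. Origin at the centre of its underside.
- clamp_block: Bystander: pale wooden clamping block with cork top, 60 x 50 x 36 mm, 0.1 kg. Origin at the centre of its underside.
There are look-alikes about, which are no part of the job. What is meant by the part that bears wheel_center is not blue, and is the smaller of those in its own colour.

How it is judged:
On the way, in this order (a step that is already met when the one before it is completed fails the run):
1. the fingerboard lies flat, centred along the pod, and is let go (horizontal distance between fingerboard and pod_top below 0.015 m and z of fingerboard in the frame of pod_top between -0.005 and 0.005 m and angle between the x axis of fingerboard and the x axis of pod_top, either way round below 0.14 rad and angle between fingerboard's own z axis and vertical below 0.06 rad and contact force between fingerboard and pod above 0.4 N and contact force between the fingers and fingerboard below 0.05 N and linear speed of fingerboard below 0.03 m/s), for 0.2 s.
2. the valve is closed to its stop by the fingers (value of joint valve below 0.08 rad and contact force between the fingers and crank_handle above 0.5 N), for 0.1 s.
At the end, for the whole second after the job is handed in: After having been closed to its stop, the valve stands two full turns open (within 0.2 rad) and still, with the fingers gripping the crank handle (over 2 N); the fingerboard lies flat on the pod, untouched, its middle within 15 mm of the pod's and its length within 0.14 rad of the rail's (horizontal distance between fingerboard and pod_top below 0.015 m and z of fingerboard in the frame of pod_top between -0.005 and 0.005 m and angle between the x axis of fingerboard and the x axis of pod_top, either way round below 0.14 rad and angle between fingerboard's own z axis and vertical below 0.06 rad and contact force between fingerboard and pod above 0.4 N and contact force between the fingers and fingerboard below 0.05 N and value of joint valve between 12.3664 and 12.7664 rad and velocity of joint valve between -0.1 and 0.1 rad/s and contact force between the fingers and crank_handle above 2 N); the arm keeps its last pose, push and grip.
It fails at once if the varnish jar is disturbed (moved over 20 mm) (distance of varnish_jar from where it was at the start of the episode above 0.02 m).
It fails at once if the finger plane is disturbed (moved over 20 mm) (distance of finger_plane from where it was at the start of the episode above 0.02 m).
It fails at once if the clamp block is disturbed (moved over 20 mm) (distance of clamp_block from where it was at the start of the episode above 0.02 m).
It fails at once if the fingerboard is dropped or thrown (faster than 0.5 m/s while out of the fingers) (contact force between the fingers and fingerboard below 0.05 N and linear speed of fingerboard above 0.5 m/s).
It also fails if it takes over 72 s, if anything falls off the work surface, if the arm or the gripper's body presses on something with over 40 N, if the wrist force passes 120 N, or if a joint passes its speed limit or range.

## Working session

There is one attempt and no reset: what is moved stays moved. The work goes in short steps, Python scripts to look and compute and a tool call to move; the robot and the scene stay as the last step left them, time stands still between calls to the robot, and variables do not carry over. Pictures are saved under pics/ and viewed, and the job is handed in when it is done.

Besides the shell and the picture viewer there is one more tool, called after "Emit:" as name(argument=value, ...) on one line, values as JSON. drive_tool: Moves the arm, as the interface text tells. Its arguments: {"type":"object","properties":{"rows":{"type":"array","items":{"type":"object","properties":{"fingers":{"type":"number"},"dx":{"type":"number"},"dy":{"type":"number"},"dz":{"type":"number"},"roll":{"type":"number"}}}},"newtons":{"type":"number"}},"required":["rows"]}

```bash
mkdir -p pics
python3 - <<'E'
from rig import *
import cv2
for n in ("scene","top","wrist"):
    s=snapshot(n); cv2.imwrite(f"pics/{n}0.png",s["frame"][:,:,::-1]); print(n,s["fx"],s["cx"],s["cy"],s["dist_coeffs"],s["world_from_camera"])
print(read_state())
E
```

```text
scene 391.2374182171771 316.2082997287583 198.81452008246671 [-0.07572044  0.          0.          0.          0.        ] [[ 0.87838205  0.3483629  -0.32724343  0.9291024 ]
 [ 0.47767073 -0.61604371  0.62635519 -0.71145003]
 [ 0.01660266 -0.70649376 -0.7075245   0.8749478 ]
 [ 0.          0.          0.          1.        ]]
top 361.3976351496786 317.62429443492846 202.64365481118782 [0.01021864 0.         0.         0.         0.        ] [[ 0.00832025 -0.99844393  0.05514073  0.49519167]
 [-0.99995776 -0.00809219  0.00435786 -0.01213141]
 [-0.00390487 -0.05517466 -0.99846908  0.99681572]
 [ 0.          0.          0.          1.        ]]
wrist 298.27574192543307 319.3341024108822 202.25382274954677 [-0.02948382  0.          0.          0.          0.        ] [[ 0.36379467  0.88007179  0.3051673   0.11169818]
 [ 0.93147853 -0.34333403 -0.1202892   0.51951162]
 [-0.00108881  0.32801736 -0.94467107  0.37395126]
 [ 0.          0.          0.          1.        ]]
{'time_s': 0.15, 'joints': array([ 1.19800582e+00,  2.38666173e-01, -1.40451099e-02,  1.31922216e+00,
        2.51192779e-05,  1.57078741e+00]), 'qd': array([-4.26963303e-04, -2.29691696e-03,  3.90060808e-03, -7.76759357e-04,
       -6.19410629e-05,  3.30283639e-04]), 'tau': array([ 6.64792642e-04, -5.39078128e+01,  3.46598625e+01,  1.44623374e-02,
        6.43076692e-05, -1.71798047e-05]), 'ee_pos': array([0.19109878, 0.48866714, 0.25281917]), 'orientation': array([[ 3.64207146e-01,  9.31317864e-01, -4.37550420e-04],
       [ 9.31317272e-01, -3.64207408e-01, -1.04986645e-03],
       [-1.13711848e-03, -2.51293997e-05, -9.99999353e-01]]), 'ft_force': array([-0.31457159, -0.81088374, -0.42067056]), 'torque': array([-0.04112351, -0.01837417, -0.0130598 ]), 'gripper_width': 0.08516742860236323}
```

View pics/scene0.png

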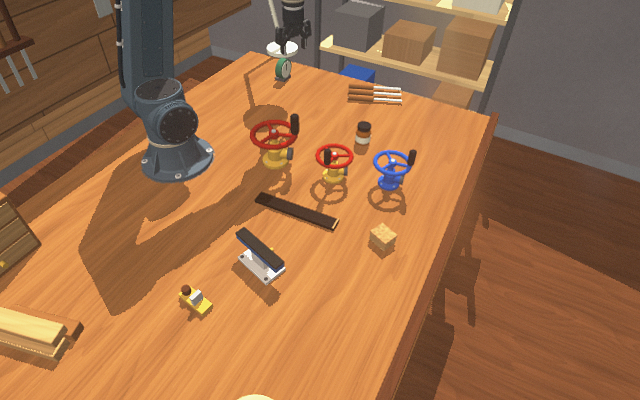

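View pics/top0.png

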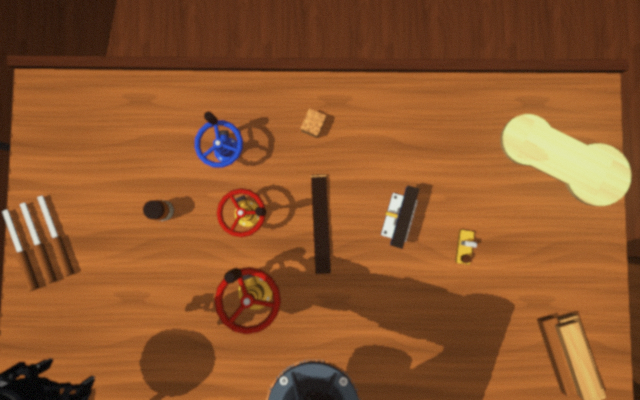

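View pics/wrist0.png

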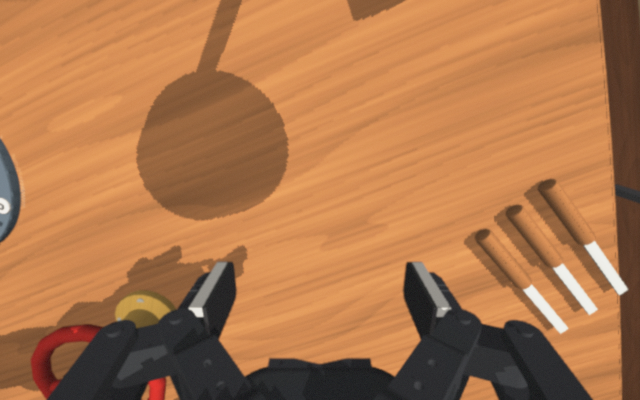

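The top view shows three valve candidates: small red at (241,212), large red at (247,300) and blue at (219,143). I choose the small red, whose rim comes to about 124 mm. The board is at (321,224), with the pod's black top at (405,217). Next I measure them.

```bash
cat > h.py <<'E'
import numpy as np, cv2
def ray(s,px):
    K=np.array([[s["fx"],0,s["cx"]],[0,s["fy"],s["cy"]],[0,0,1]])
    u=cv2.undistortPoints(np.array(px,float).reshape(-1,1,2),K,np.array(s["dist_coeffs"])).reshape(-1,2)
    T=np.array(s["world_from_camera"]); d=np.c_[u,np.ones(len(u))]@T[:3,:3].T
    return T[:3,3],d
def toplane(s,px,z):
    o,d=ray(s,px); t=(z-o[2])/d[:,2]; return o+d*t[:,None]
def rect(s,mask,z):
    c=max(cv2.findContours(mask.astype(np.uint8),cv2.RETR_EXTERNAL,cv2.CHAIN_APPROX_NONE)[0],key=cv2.contourArea)
    p=toplane(s,c.reshape(-1,2),z)[:,:2].astype(np.float32)
    r=cv2.minAreaRect((p*1000).astype(np.float32)); b=cv2.boxPoints(r)
    e=[b[1]-b[0],b[2]-b[1]]; L=max(e,key=np.linalg.norm)
    return np.array(r[0])/1000,sorted(r[1]),np.arctan2(L[1],L[0])%np.pi
E
python3 - <<'E'
from rig import *
from h import *
s=snapshot("top"); f=s["frame"].astype(int); g=f.max(2); R,G,B=f[...,0],f[...,1],f[...,2]
def box(m,x0,x1,y0,y1):
    o=np.zeros_like(m); o[y0:y1,x0:x1]=m[y0:y1,x0:x1]; return o
for th in (50,60,70):
  print("board",rect(s,box(g<th,305,335,165,285),.012)); print("pod",rect(s,box(g<th,380,425,175,255),.08))
red=(R>110)&(G<50)&(B<50)
for n,b in (("small",(210,275,182,242)),("big",(205,290,255,340))):
    ys,xs=np.nonzero(box(red,*b)); h=cv2.convexHull(np.c_[xs,ys].astype(np.int32)).reshape(-1,2)
    p=toplane(s,h,.09)[:,:2]*1000; print(n,cv2.fitEllipse(p.astype(np.float32)),cv2.minEnclosingCircle(p.astype(np.float32)))
m=box(g<60,250,275,200,225); ys,xs=np.nonzero(m); print("handle px",len(xs),xs.mean(),ys.mean(),toplane(s,[[xs.mean(),ys.mean()]],.14))
cr=f[90:345,130:460].astype(np.uint8)[:,:,::-1]; cv2.imwrite("pics/crop1.png",cv2.resize(cr,None,fx=2.3,fy=2.3,interpolation=cv2.INTER_CUBIC))
c=snapshot("scene")["frame"][90:310,150:440,::-1]; cv2.imwrite("pics/crop2.png",cv2.resize(c,None,fx=2.6,fy=2.6,interpolation=cv2.INTER_CUBIC))
E
```

```text
board (array([ 0.48843799, -0.01751928]), [35.95846176147461, 253.5420684814453], np.float32(0.04336701))
pod (array([ 0.5333692 , -0.22781209]), [1.7792457342147827, 3.6056292057037354], np.float32(2.359211))
board (array([ 0.48929651, -0.01687115]), [38.04151916503906, 255.70977783203125], np.float32(0.04406996))
pod (array([ 0.51252692, -0.22742082]), [27.088911056518555, 151.3865509033203], np.float32(2.865067))
board (array([ 0.48847858, -0.01740549]), [41.0023078918457, 259.01666259765625], np.float32(0.045181338))
pod (array([ 0.5137027 , -0.22755231]), [30.15800666809082, 154.1720428466797], np.float32(2.854113))
small ((519.4902954101562, 183.4072723388672), (118.08753967285156, 120.08406066894531), 16.63947105407715) ((519.2442626953125, 183.38844299316406), 60.42855453491211)
big ((300.8403625488281, 165.9345703125), (156.3767852783203, 158.81056213378906), 136.8671417236328) ((300.7774353027344, 166.107421875), 80.3221206665039)
handle px 55 260.6545454545454 211.29090909090908 [[0.52087081 0.12657661 0.14      ]]
```

View pics/crop1.png

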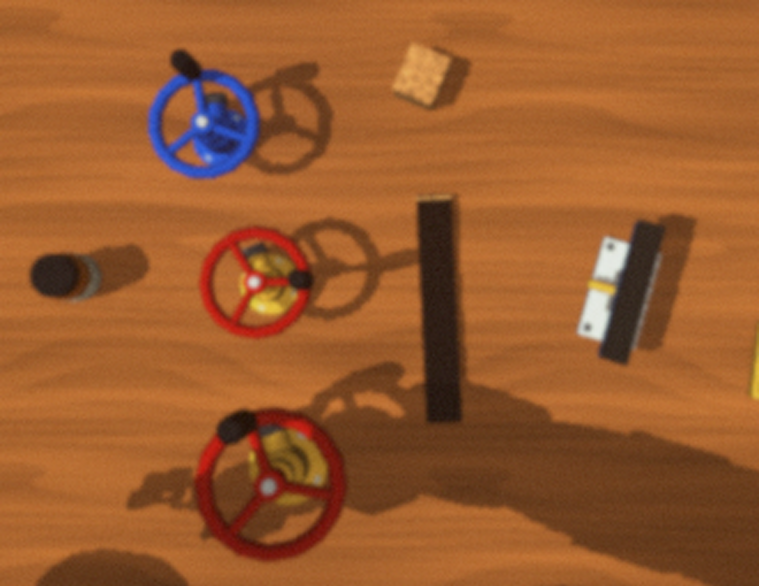

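View pics/crop2.png

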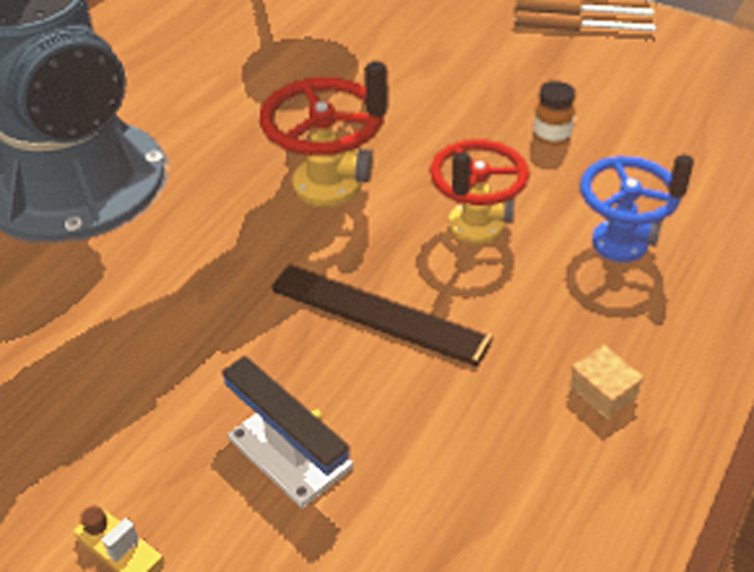

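The crops confirm the small red wheel, with its handle near (261,211) in the top view. The large red and the blue are look-alikes. Now I move to hover above the board.

Emit:
drive_tool(rows=[{"dx":-0.361,"dy":0.466,"roll":-24,"fingers":75},{"dx":-0.361,"dy":0.466,"roll":-24,"fingers":75},{"dx":-0.361,"dy":0.466,"roll":-24,"fingers":75},{"dx":-0.361,"dy":0.466,"roll":-24,"fingers":75},{"dx":-0.361,"dy":0.466,"roll":-24,"fingers":75},{"dx":-0.361,"dy":0.466,"roll":-24,"fingers":75},{"dx":-0.361,"dy":0.466,"roll":-24,"fingers":75},{"dx":-0.361,"dy":0.466,"roll":-24,"fingers":75},{"dx":-0.361,"dy":0.466,"roll":-24,"fingers":75},{"dx":-0.361,"dy":0.466,"roll":-24,"fingers":75},{"dx":-0.361,"dy":0.466,"roll":-24,"fingers":75},{"dx":-0.361,"dy":0.466,"roll":-24,"fingers":75},{"dx":-0.361,"dy":0.466,"roll":-24,"fingers":75},{"dx":-0.361,"dy":0.466,"roll":-24,"fingers":75},{"dx":-0.361,"dy":0.466,"roll":-24,"fingers":75},{"dx":-0.361,"dy":0.466,"roll":-24,"fingers":75}], newtons=30)

```text
validation failed for argument at $.ro...
```

Run:
```python
from rig import *
from h import *
s=snapshot("wrist"); cv2.imwrite("pics/w1.png",s["frame"][:,:,::-1]); r=read_state(); print(r["time_s"],r["ee_pos"],r["orientation"],r["gripper_width"]); print(s["world_from_camera"])
```

```text
0.3 [0.19116686 0.48879866 0.25308231] [[ 3.64216188e-01  9.31314412e-01 -1.83252974e-04]
 [ 9.31314272e-01 -3.64216234e-01 -5.11234927e-04]
 [-5.42864164e-04  1.55339258e-05 -9.99999853e-01]] 0.08539979054879913
[[ 3.63795032e-01  8.80004305e-01  3.05361422e-01  1.11729059e-01]
 [ 9.31478878e-01 -3.43506684e-01 -1.19792564e-01  5.19590504e-01]
 [-5.24282229e-04  3.28017655e-01 -9.44671447e-01  3.74201341e-01]
 [ 0.00000000e+00  0.00000000e+00  0.00000000e+00  1.00000000e+00]]
```

View pics/w1.png

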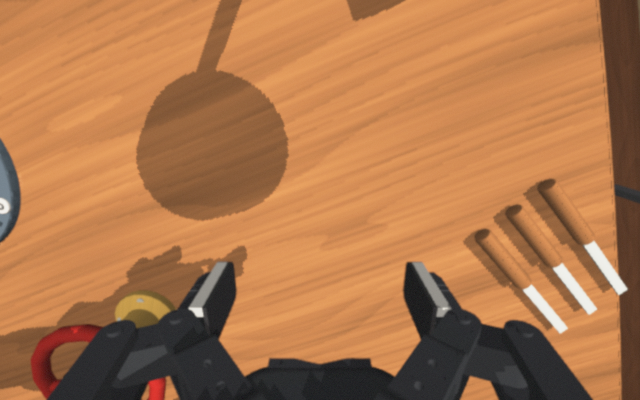

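The picture is unchanged because the call was refused. I'll send every field this time.

Emit:
drive_tool(rows=[{"dx":-0.361,"dy":0.466,"dz":0.0,"roll":-24.0,"fingers":75.0}], newtons=30)

```text
time_s: 0.38
ee_pos: [0.2105, 0.4582, 0.2526]
orientation: [[0.252, 0.968, -0.001], [0.968, -0.252, 0.002], [0.002, -0.001, -1.0]]
ft_force: [1.5, -1.5, -0.9]
gripper_width: 0.0756
```

Emit:
drive_tool(rows=[{"dx":-0.387,"dy":0.388,"dz":0.0,"roll":-16.8,"fingers":75.0},{"dx":-0.387,"dy":0.388,"dz":0.0,"roll":-16.8,"fingers":75.0},{"dx":-0.387,"dy":0.388,"dz":0.0,"roll":-16.8,"fingers":75.0},{"dx":-0.387,"dy":0.388,"dz":0.0,"roll":-16.8,"fingers":75.0},{"dx":-0.387,"dy":0.388,"dz":0.0,"roll":-16.8,"fingers":75.0},{"dx":-0.387,"dy":0.388,"dz":0.0,"roll":-16.8,"fingers":75.0},{"dx":-0.387,"dy":0.388,"dz":0.0,"roll":-16.8,"fingers":75.0},{"dx":-0.387,"dy":0.388,"dz":0.0,"roll":-16.8,"fingers":75.0},{"dx":-0.387,"dy":0.388,"dz":0.0,"roll":-16.8,"fingers":75.0},{"dx":-0.387,"dy":0.388,"dz":0.0,"roll":-16.8,"fingers":75.0},{"dx":-0.387,"dy":0.388,"dz":0.0,"roll":-16.8,"fingers":75.0},{"dx":-0.387,"dy":0.388,"dz":0.0,"roll":-16.8,"fingers":75.0},{"dx":-0.387,"dy":0.388,"dz":0.0,"roll":-16.8,"fingers":75.0},{"dx":-0.387,"dy":0.388,"dz":0.0,"roll":-16.8,"fingers":75.0},{"dx":-0.387,"dy":0.388,"dz":0.0,"roll":-16.8,"fingers":75.0},{"dx":-0.387,"dy":0.388,"dz":0.0,"roll":-16.8,"fingers":75.0},{"dx":-0.387,"dy":0.388,"dz":0.0,"roll":-16.8,"fingers":75.0}])

```text
time_s: 1.8
ee_pos: [0.49, -0.0165, 0.2532]
orientation: [[-0.041, 0.999, -0.001], [0.999, 0.041, 0.0], [0.0, -0.001, -1.0]]
ft_force: [0.2, 1.4, -0.0]
gripper_width: 0.064
```

Run:
```python
from rig import *
from h import *
s=snapshot("wrist"); cv2.imwrite("pics/w2.png",s["frame"][:,:,::-1]); r=read_state(); print(r["time_s"],r["ee_pos"],r["orientation"],r["gripper_width"],r["joints"]); print(s["world_from_camera"])
```

```text
1.85 [ 0.49004565 -0.0161496   0.25336114] [[-4.15201021e-02  9.99137569e-01 -4.47573404e-04]
 [ 9.99137645e-01  4.15201950e-02  2.00320117e-04]
 [ 2.18730689e-04 -4.38870125e-04 -9.99999880e-01]] 0.06389230076477309 [-3.30510772e-02  1.79062029e-01 -9.04288546e-02  1.30175939e+00
  1.85420626e-04 -7.45832091e-02]
[[-4.11314171e-02  9.44097812e-01  3.27089481e-01  4.04958966e-01]
 [ 9.99153555e-01  3.86628209e-02  1.40485012e-02 -2.00874562e-02]
 [ 6.16957251e-04  3.27390452e-01 -9.44888941e-01  3.74491422e-01]
 [ 0.00000000e+00  0.00000000e+00  0.00000000e+00  1.00000000e+00]]
```

View pics/w2.png

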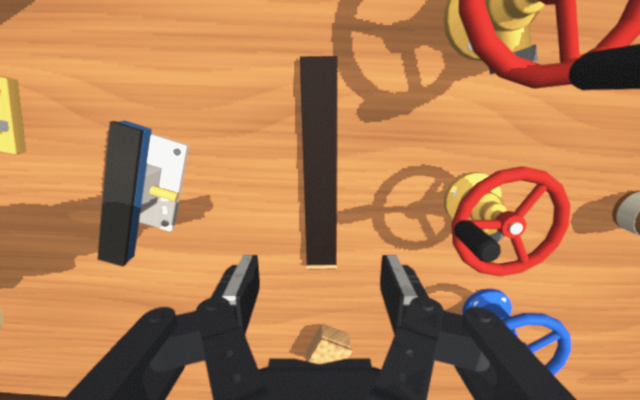

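The wrist view shows the board at columns 300–337 and rows 57–267, with the pale line at the bottom. The pod top is around (125,193), and the small red wheel's hub is at (515,228) with its handle at (475,240). I measure each from here.

Run:
```python
from rig import *
from h import *
s=snapshot("wrist"); f=s["frame"].astype(int); g=f.max(2); R,G,B=f[...,0],f[...,1],f[...,2]
def box(m,x0,x1,y0,y1):
    o=np.zeros_like(m); o[y0:y1,x0:x1]=m[y0:y1,x0:x1]; return o
for th in (60,75,90):
  print("board",rect(s,box(g<th,290,345,40,265),.012)); print("pod",rect(s,box((g<th)&(B<R+15),90,160,110,275),.08))
c=toplane(s,[[301,57],[336,57],[337,268],[307,268]],.012);print(c)
# pale end
m=box((R>150)&(G>110),300,345,262,272); ys,xs=np.nonzero(m); print(xs.min() if len(xs) else None, ys)
red=(R>110)&(G<60)&(B<60)
ys,xs=np.nonzero(box(red,445,575,160,280)); h=cv2.convexHull(np.c_[xs,ys].astype(np.int32)).reshape(-1,2)
p=toplane(s,h,.09)[:,:2]*1000; print(cv2.fitEllipse(p.astype(np.float32)))
print("hub",toplane(s,[[515,228]],.097))
cv2.imwrite("pics/w2c.png",cv2.resize(f[90:300,70:350].astype(np.uint8)[:,:,::-1],None,fx=2.7,fy=2.7))
```

```text
board (array([ 0.51002148, -0.01526316]), [37.38182830810547, 219.96099853515625], np.float32(0.057365388))
pod (array([ 0.51207428, -0.22785416]), [31.43442153930664, 157.89968872070312], np.float32(2.8686106))
board (array([ 0.49004987, -0.01611208]), [39.29795455932617, 259.9750061035156], np.float32(0.057201236))
pod (array([ 0.51198785, -0.22810158]), [31.95757293701172, 159.10504150390625], np.float32(2.8686106))
board (array([ 0.48974359, -0.01631023]), [40.57469177246094, 260.48492431640625], np.float32(0.053896423))
pod (array([ 0.51206946, -0.2281521 ]), [34.24730682373047, 159.8980712890625], np.float32(2.8824422))
[[ 0.36126463 -0.04179412  0.012     ]
 [ 0.35963718 -0.00306177  0.012     ]
 [ 0.62655658  0.01435763  0.012     ]
 [ 0.6282956  -0.02747357  0.012     ]]
300 [262 262 262 262 262 262 262 262 262 262 262 262 262 262 263 263 263 263
 263 263 263 263 263 263 263 263 263 263 264 264 264 264 264 264 264 264
 264 264 264 264 264 264 264 265 265 265 265 265 265 265 265 265 265 265
 265 265 265 265 265 265 265 265 265 265 265 265 265 265 265 265 265 265
 265 265 265 
[... 591 characters left out ...]
 268 268 269 269 269 269 269 269 269 269 269 269 269
 269 269 269 269 269 269 269 269 269 269 269 269 269 269 269 269 269 269
 269 269 269 269 269 269 269 269 269 269 269 269 269 269 269 269 270 270
 270 270 270 270 270 270 270 270 270 270 270 270 270 270 270 270 270 270
 270 270 270 270 270 270 270 270 270 270 270 270 270 270 270 270 270 270
 270 270 270 270 270 270 270 271 271 271 271 271 271 271 271 271 271 271
 271 271 271 271 271 271 271 271 271 271 271 271 271 271 271 271 271 271
 271 271 271 271 271 271 271 271 271 271 271 271 271 271 271 271]
((519.5420532226562, 182.93389892578125), (117.44927978515625, 120.5787124633789), 154.75228881835938)
hub [[0.52071257 0.18689748 0.097     ]]
```

View pics/w2c.png

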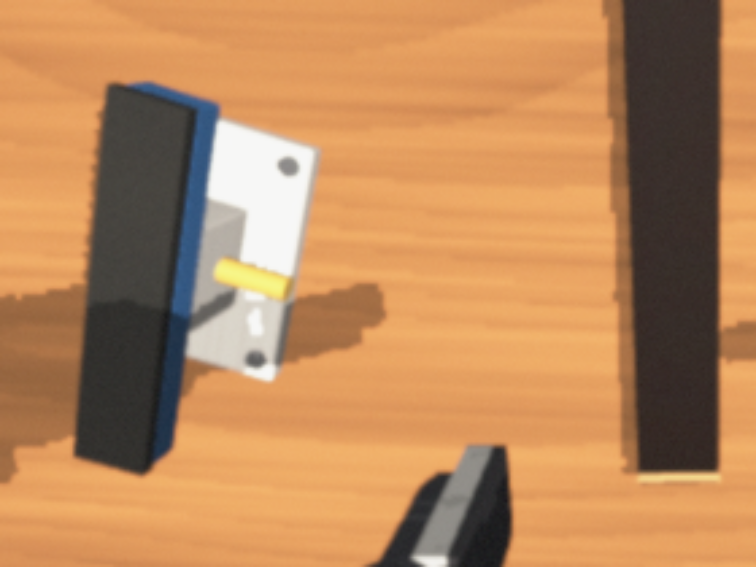

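Emit:
drive_tool(rows=[{"dx":0.0005,"dy":0.004,"dz":0.04,"roll":-0.5,"fingers":70},{"dx":0.0005,"dy":0.004,"dz":0.08,"roll":-0.5,"fingers":70},{"dx":0.0005,"dy":0.004,"dz":0.12,"roll":-0.5,"fingers":70},{"dx":0.0005,"dy":0.004,"dz":0.155,"roll":-0.5,"fingers":70},{"dx":0.0005,"dy":0.004,"dz":0.185,"roll":-0.5,"fingers":70},{"dx":0.0005,"dy":0.004,"dz":0.207,"roll":-0.5,"fingers":70},{"dx":0.0005,"dy":0.004,"dz":0.22,"roll":-0.5,"fingers":70},{"dx":0.0005,"dy":0.004,"dz":0.223,"roll":-0.5,"fingers":70},{"dx":0.0005,"dy":0.004,"dz":0.223,"roll":-0.5,"fingers":60}])

```text
time_s: 2.65
ee_pos: [0.4939, -0.0156, 0.0299]
orientation: [[-0.051, 0.999, -0.002], [0.999, 0.051, 0.0], [0.0, -0.002, -1.0]]
ft_force: [0.1, -0.2, 0.5]
gripper_width: 0.0515
```

Run:
```python
from rig import *
from h import *
s=snapshot("wrist"); cv2.imwrite("pics/w3.png",s["frame"][:,:,::-1]); r=read_state(); print(r["time_s"],r["ee_pos"],r["ft_force"],r["gripper_width"])
```

```text
2.7 [ 0.49467709 -0.01575982  0.03083085] [-0.0029525   0.07119588  0.6917983 ] 0.051282009167729854
```

View pics/w3.png

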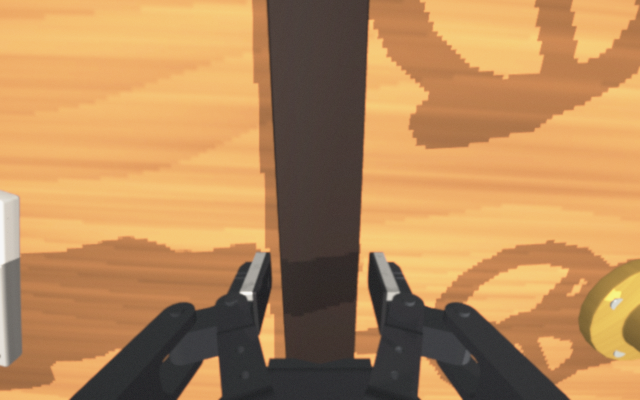

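The board (columns 280–360) lies between the pads at columns 255 and 385. I go down another 4 mm and close.

Emit:
drive_tool(rows=[{"dx":0,"dy":0,"dz":0.003,"roll":0,"fingers":58},{"dx":0,"dy":0,"dz":0.004,"roll":0,"fingers":40},{"dx":0,"dy":0,"dz":0.004,"roll":0,"fingers":35},{"dx":0,"dy":0,"dz":0.004,"roll":0,"fingers":35},{"dx":0,"dy":0,"dz":0.004,"roll":0,"fingers":35},{"dx":0,"dy":0,"dz":0.004,"roll":0,"fingers":35}], newtons=40)

```text
time_s: 3.2
ee_pos: [0.4956, -0.0163, 0.0277]
orientation: [[-0.049, 0.999, 0.003], [0.999, 0.049, 0.0], [0.0, 0.003, -1.0]]
ft_force: [-1.2, 1.7, 6.8]
gripper_width: 0.0408
```

Emit:
drive_tool(rows=[{"dx":0,"dy":0,"dz":-0.005,"roll":0,"fingers":35},{"dx":0,"dy":0,"dz":-0.02,"roll":0,"fingers":35},{"dx":0,"dy":0,"dz":-0.045,"roll":0,"fingers":35},{"dx":0,"dy":0,"dz":-0.075,"roll":0,"fingers":35},{"dx":0,"dy":0,"dz":-0.105,"roll":0,"fingers":35},{"dx":0,"dy":0,"dz":-0.13,"roll":0,"fingers":35},{"dx":0,"dy":0,"dz":-0.14,"roll":0,"fingers":35},{"dx":0,"dy":0,"dz":-0.14,"roll":0,"fingers":35},{"dx":0,"dy":0,"dz":-0.14,"roll":0,"fingers":35}])

```text
time_s: 3.95
ee_pos: [0.4946, -0.0165, 0.166]
orientation: [[-0.049, 0.999, 0.0], [0.999, 0.049, -0.0], [-0.0, 0.0, -1.0]]
ft_force: [0.4, 0.7, -3.2]
gripper_width: 0.0402
```

Run:
```python
from rig import *
from h import *
r=read_state(); print(r["time_s"],r["ee_pos"],r["orientation"],r["ft_force"],r["gripper_width"])
s=snapshot("wrist"); f=s["frame"]; cv2.imwrite("pics/w4.png",f[:,:,::-1])
s=snapshot("scene"); cv2.imwrite("pics/s4.png",s["frame"][:,:,::-1])
s=snapshot("top"); cv2.imwrite("pics/t4.png",s["frame"][:,:,::-1])
```

```text
3.95 [ 0.494574   -0.01653677  0.1660204 ] [[-4.90660014e-02  9.98795454e-01  4.11563545e-04]
 [ 9.98795524e-01  4.90660668e-02 -1.50261367e-04]
 [-1.70274174e-04  4.03695102e-04 -9.99999904e-01]] [ 0.38074767  0.66420492 -3.19985944] 0.04022091421034647
```

View pics/w4.png

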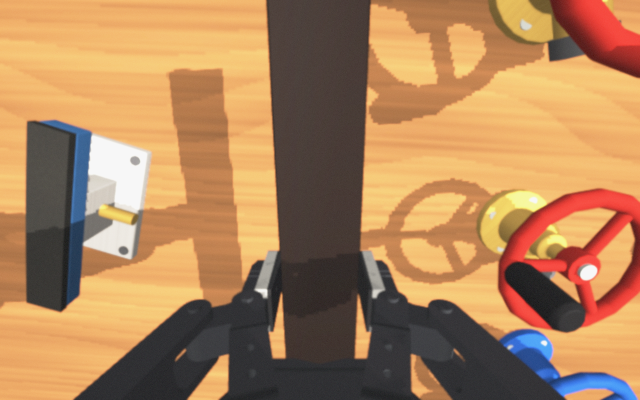

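View pics/s4.png

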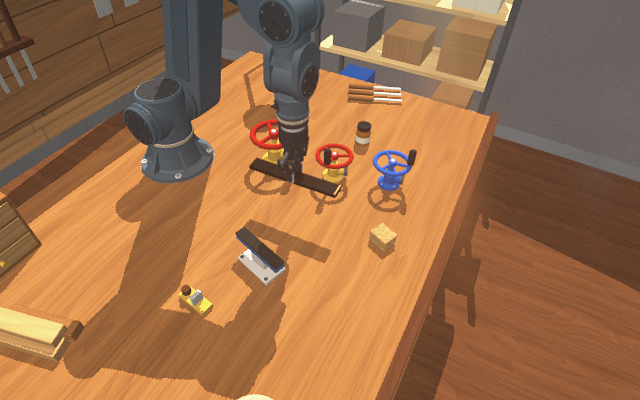

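View pics/t4.png

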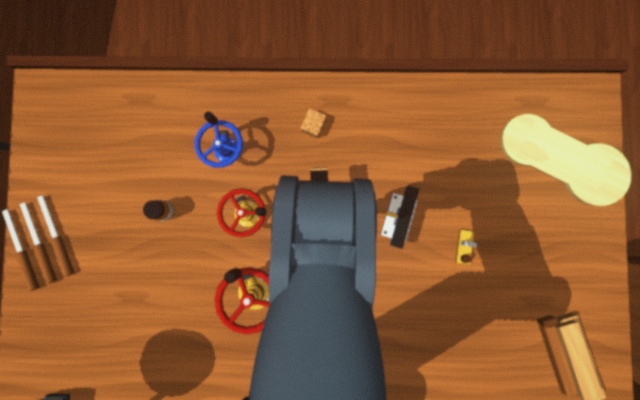

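The board is gripped and hangs level, with its pale end at (319,170) in the top view and (338,190) in the scene view. Next I check its offset along the grip.

Run:
```python
from rig import *
from h import *
t=snapshot("top"); f=t["frame"][155:190,300:345]; cv2.imwrite("pics/t5.png",cv2.resize(f[:,:,::-1],None,fx=12,fy=12,interpolation=cv2.INTER_NEAREST))
s=snapshot("scene"); f=s["frame"][165:205,300:350]; cv2.imwrite("pics/s5.png",cv2.resize(f[:,:,::-1],None,fx=12,fy=12,interpolation=cv2.INTER_NEAREST))
w=snapshot("wrist")
for z in (.145,.15,.155): print(toplane(t,[[319,169]],z), toplane(w,[[268,0],[369,0]],z))
r=read_state()["ee_pos"]; print(r+np.array([.9988,.049,0])*.135)
```

```text
[[ 0.62220107 -0.01101235  0.145     ]] [[ 0.370859   -0.04375376  0.145     ]
 [ 0.36879802 -0.00226679  0.145     ]]
[[ 0.62145555 -0.01101892  0.15      ]] [[ 0.37221005 -0.04294112  0.15      ]
 [ 0.37022198 -0.00292165  0.15      ]]
[[ 0.62071003 -0.01102549  0.155     ]] [[ 0.37356111 -0.04212848  0.155     ]
 [ 0.37164593 -0.0035765   0.155     ]]
[ 0.62890985 -0.00987437  0.16517339]
```

View pics/t5.png

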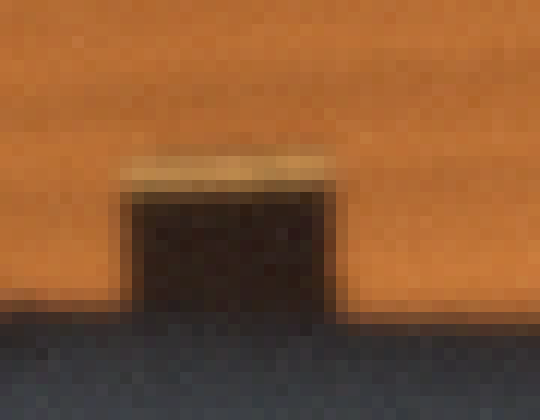

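View pics/s5.png

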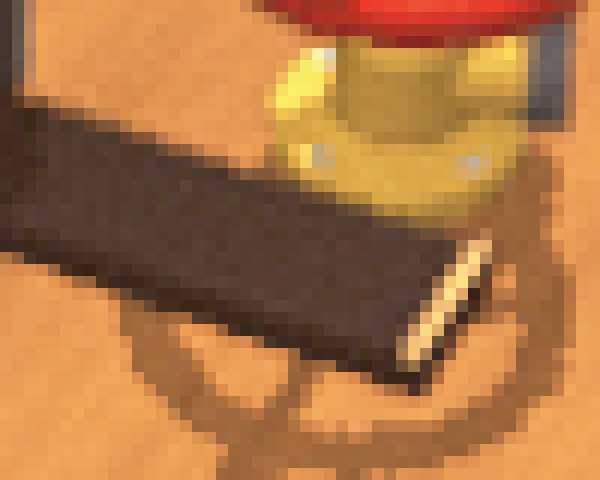

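Run:
```python
from rig import *
from h import *
t=snapshot("top");s=snapshot("scene")
a=toplane(s,[[340.3,184.2],[333.8,195.2]],.151); print(a,a.mean(0)); print(toplane(t,[[310.2,167.4],[327,167.4]],.151).mean(0))
r=read_state(); print(r["ee_pos"],r["gripper_width"])
```

```text
[[ 0.62450272  0.01111547  0.151     ]
 [ 0.62829538 -0.03580403  0.151     ]] [ 0.62639905 -0.01234428  0.151     ]
[ 0.62509344 -0.01004505  0.151     ]
[ 0.49438484 -0.01649115  0.16561354] 0.040386938087443494
```

Emit:
drive_tool(rows=[{"dx":-0.01,"dy":0.0005,"dz":0,"roll":1,"fingers":35},{"dx":-0.035,"dy":0.002,"dz":0,"roll":3,"fingers":35},{"dx":-0.065,"dy":0.003,"dz":0,"roll":6,"fingers":35},{"dx":-0.1,"dy":0.005,"dz":0,"roll":9,"fingers":35},{"dx":-0.135,"dy":0.007,"dz":0,"roll":12,"fingers":35},{"dx":-0.165,"dy":0.008,"dz":0,"roll":15,"fingers":35},{"dx":-0.19,"dy":0.009,"dz":0,"roll":17,"fingers":35},{"dx":-0.206,"dy":0.01,"dz":0,"roll":18.2,"fingers":35},{"dx":-0.213,"dy":0.0103,"dz":0,"roll":18.7,"fingers":35},{"dx":-0.213,"dy":0.0103,"dz":0,"roll":18.7,"fingers":35},{"dx":-0.213,"dy":0.0103,"dz":0,"roll":18.7,"fingers":35},{"dx":-0.213,"dy":0.0103,"dz":0,"roll":18.7,"fingers":35}])

```text
time_s: 5.35
ee_pos: [0.5151, -0.2278, 0.1663]
orientation: [[0.273, 0.962, -0.001], [0.962, -0.273, 0.0], [0.0, -0.001, -1.0]]
ft_force: [-0.3, 1.1, -0.7]
gripper_width: 0.0402
```

Run:
```python
from rig import *
from h import *
s=snapshot("scene"); cv2.imwrite("pics/s6.png",cv2.resize(s["frame"][170:320,180:380,::-1],None,fx=4,fy=4,interpolation=cv2.INTER_CUBIC))
r=read_state(); print(r["time_s"],r["ee_pos"],r["orientation"],r["ft_force"],r["gripper_width"])
```

```text
5.4 [ 0.51530747 -0.22767884  0.16637169] [[ 2.72271865e-01  9.62220337e-01 -2.35720496e-04]
 [ 9.62220350e-01 -2.72271809e-01  2.43960325e-04]
 [ 1.70563540e-04 -2.93238591e-04 -9.99999942e-01]] [ 0.22675031  0.53673607 -2.13657519] 0.040439857952431664
```

View pics/s6.png

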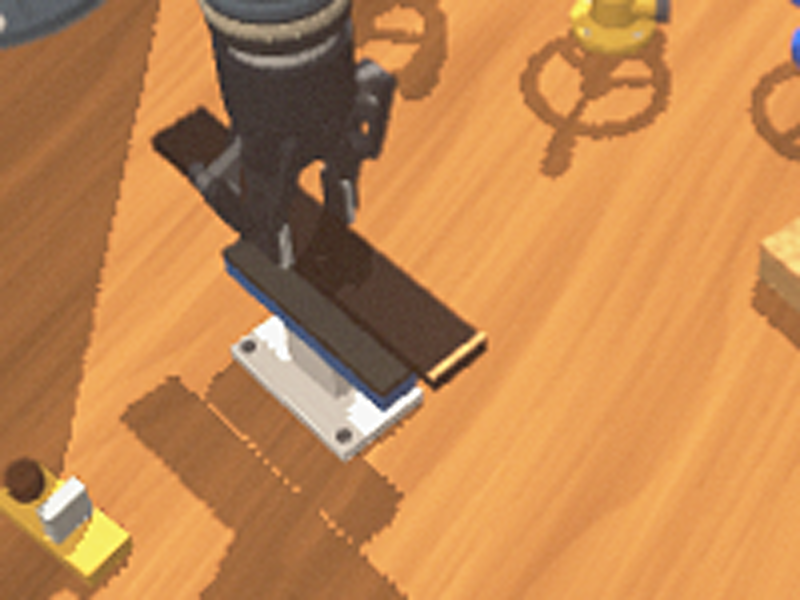

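The board hangs parallel over the rail, at about (330,255) in the crop. I lower it slowly.

Emit:
drive_tool(rows=[{"dx":-0.0005,"dy":0,"dz":0.01,"roll":0,"fingers":35},{"dx":-0.0005,"dy":0,"dz":0.025,"roll":0,"fingers":35},{"dx":-0.0005,"dy":0,"dz":0.038,"roll":0,"fingers":35},{"dx":-0.0005,"dy":0,"dz":0.048,"roll":0,"fingers":35},{"dx":-0.0005,"dy":0,"dz":0.053,"roll":0,"fingers":35},{"dx":-0.0005,"dy":0,"dz":0.055,"roll":0,"fingers":35},{"dx":-0.0005,"dy":0,"dz":0.056,"roll":0,"fingers":35},{"dx":-0.0005,"dy":0,"dz":0.057,"roll":0,"fingers":35},{"dx":-0.0005,"dy":0,"dz":0.057,"roll":0,"fingers":35},{"dx":-0.0005,"dy":0,"dz":0.057,"roll":0,"fingers":35}])

```text
time_s: 6.23
ee_pos: [0.5156, -0.2294, 0.1099]
orientation: [[0.274, 0.962, 0.001], [0.962, -0.274, -0.0], [-0.0, 0.001, -1.0]]
ft_force: [0.0, 0.3, -2.1]
gripper_width: 0.0404
```

Run:
```python
from rig import *
from h import *
s=snapshot("scene"); cv2.imwrite("pics/s7.png",cv2.resize(s["frame"][170:320,180:380,::-1],None,fx=4,fy=4,interpolation=cv2.INTER_CUBIC))
r=read_state(); print(r["time_s"],r["ee_pos"],r["ft_force"],r["gripper_width"])
```

```text
6.2833 [ 0.51553678 -0.22936826  0.10979932] [-0.7517214   0.05765572 -1.56860681] 0.04018422311913577
```

View pics/s7.png

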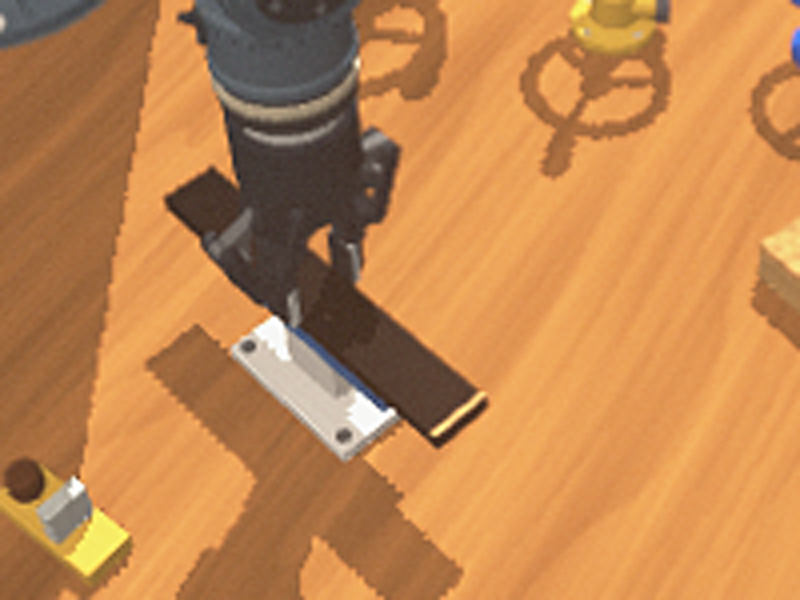

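Emit:
drive_tool(rows=[{"dx":0,"dy":0,"dz":0.001,"roll":0,"fingers":35},{"dx":0,"dy":0,"dz":0.0018,"roll":0,"fingers":35},{"dx":0,"dy":0,"dz":0.0025,"roll":0,"fingers":35},{"dx":0,"dy":0,"dz":0.003,"roll":0,"fingers":35},{"dx":0,"dy":0,"dz":0.003,"roll":0,"fingers":35},{"dx":0,"dy":0,"dz":0.003,"roll":0,"fingers":35}])

```text
time_s: 6.78
ee_pos: [0.5155, -0.2293, 0.1077]
orientation: [[0.274, 0.962, 0.001], [0.962, -0.274, -0.001], [-0.0, 0.001, -1.0]]
ft_force: [-4.4, 1.2, 11.7]
gripper_width: 0.0402
```

Contact shows up as a force change of +13 N. Now I release.

Emit:
drive_tool(rows=[{"dx":0,"dy":0,"dz":-0.0005,"roll":0,"fingers":48},{"dx":0,"dy":0,"dz":-0.0005,"roll":0,"fingers":54},{"dx":0,"dy":0,"dz":-0.0005,"roll":0,"fingers":60},{"dx":0,"dy":0,"dz":-0.0005,"roll":0,"fingers":68},{"dx":0,"dy":0,"dz":-0.0005,"roll":0,"fingers":75},{"dx":0,"dy":0,"dz":-0.0005,"roll":0,"fingers":75},{"dx":0,"dy":0,"dz":-0.0005,"roll":0,"fingers":75}])

```text
time_s: 7.37
ee_pos: [0.5153, -0.2292, 0.1067]
orientation: [[0.274, 0.962, -0.0], [0.962, -0.274, -0.0], [-0.0, -0.0, -1.0]]
ft_force: [1.2, 0.2, 0.4]
gripper_width: 0.0641
```

Emit:
drive_tool(rows=[{"dx":0,"dy":0,"dz":-0.01,"roll":0,"fingers":75},{"dx":0,"dy":0,"dz":-0.04,"roll":0,"fingers":75},{"dx":0,"dy":0,"dz":-0.08,"roll":0,"fingers":75},{"dx":0,"dy":0,"dz":-0.12,"roll":0,"fingers":75},{"dx":0,"dy":0,"dz":-0.145,"roll":0,"fingers":75},{"dx":0,"dy":0,"dz":-0.145,"roll":0,"fingers":75},{"dx":0,"dy":0,"dz":-0.145,"roll":0,"fingers":75}])

```text
time_s: 7.95
ee_pos: [0.5161, -0.2295, 0.2543]
orientation: [[0.274, 0.962, 0.004], [0.962, -0.274, -0.002], [-0.001, 0.004, -1.0]]
ft_force: [-0.5, 0.4, -1.0]
gripper_width: 0.0645
```

Run:
```python
from rig import *
from h import *
s=snapshot("scene"); cv2.imwrite("pics/s8.png",cv2.resize(s["frame"][170:320,180:380,::-1],None,fx=4,fy=4,interpolation=cv2.INTER_CUBIC))
w=snapshot("wrist"); cv2.imwrite("pics/w8.png",w["frame"][:,:,::-1])
r=read_state(); print(r["time_s"],r["ee_pos"],r["orientation"],r["ft_force"],r["gripper_width"],r["joints"])
```

```text
8.05 [ 0.51495024 -0.22905886  0.25157842] [[ 2.73643378e-01  9.61831030e-01 -6.08699552e-04]
 [ 9.61831223e-01 -2.73643341e-01  1.45209861e-04]
 [-2.68992290e-05 -6.25201951e-04 -9.99999804e-01]] [ 0.57099473  0.15978223 -1.04443054] 0.06388044894725341 [-4.18477822e-01  3.05853406e-01  7.64313629e-02  1.34198947e+00
 -1.14677803e-04 -1.41298816e-01]
```

View pics/s8.png

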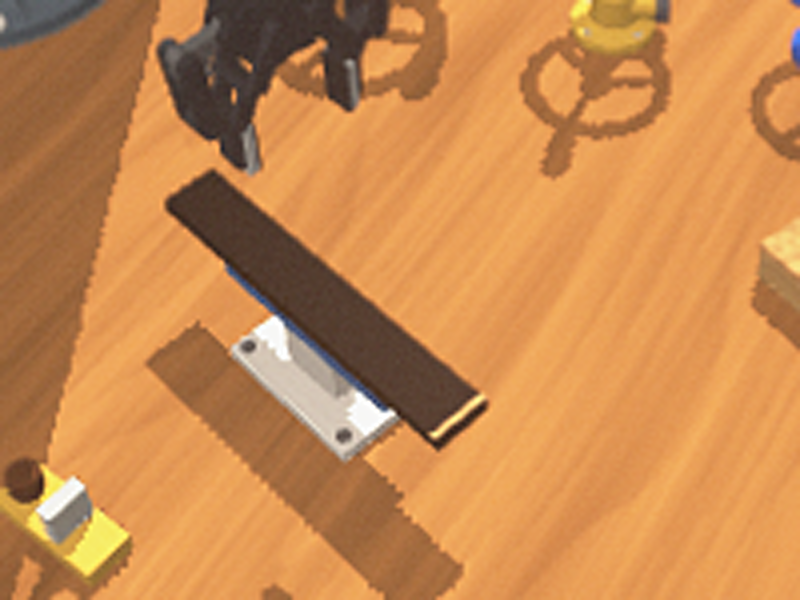

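View pics/w8.png

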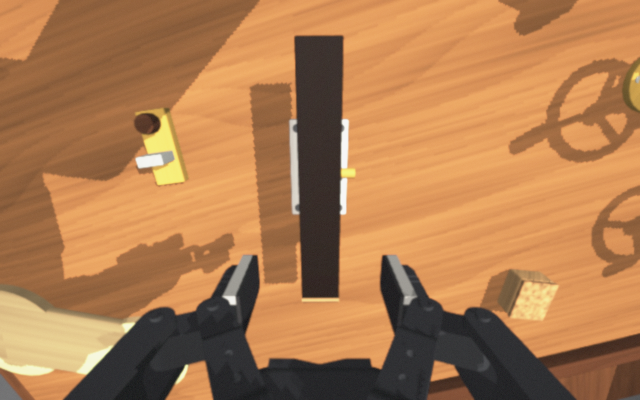

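The board lies flat along the rail, at columns 296–341 and rows 36–301 of the wrist view. I measure its centre against both the earlier pod fix and the foot corners.

Run:
```python
from rig import *
from h import *
w=snapshot("wrist")
b=toplane(w,[[295.5,36],[343,36],[340,301],[302,301]],.092); c=b.mean(0); d=(b[2]+b[3]-b[0]-b[1])[:2]/2
print("board",b[:,:2],c,np.linalg.norm(d),np.arctan2(d[1],d[0]))
ft=toplane(w,[[290,120],[348.5,120.5],[346.5,214],[293,213.5]],.012); e=(ft[2]+ft[3]-ft[0]-ft[1])[:2]/2
print("foot",ft.mean(0),np.linalg.norm(e),np.arctan2(e[1],e[0]))
# handle in top & scene
for n in("top","scene"):
    s=snapshot(n);cv2.imwrite(f"pics/{n}9.png",s["frame"][:,:,::-1])
t=snapshot("top")["frame"][180:245,205:285,::-1]; s=snapshot("scene")["frame"][135:200,300:370,::-1]
cv2.imwrite("pics/h9.png",np.hstack([cv2.resize(t,(400,325)),cv2.resize(s,(350,325))]))
```

```text
board [[ 0.3786466  -0.21137289]
 [ 0.38957149 -0.17290487]
 [ 0.64660366 -0.24234695]
 [ 0.63485979 -0.28364706]] [ 0.51242039 -0.22756794  0.092     ] 0.2662256052069902 -0.2694052476962827
foot [ 0.51204864 -0.22814653  0.012     ] 0.11748172988225943 -0.27129343162169334
```

View pics/h9.png

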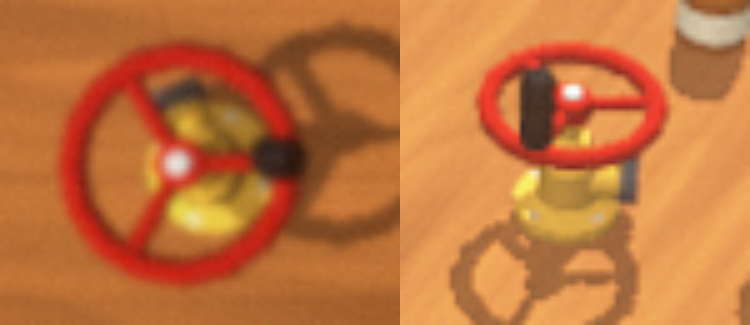

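View pics/top9.png

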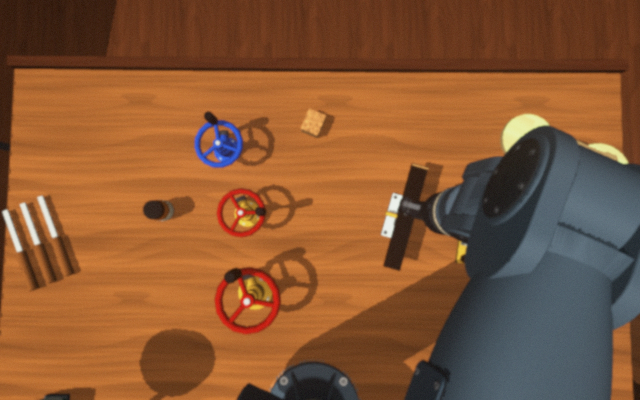

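Stage 1 is good: the board centre is (0.5124,-0.2276) against the foot centre (0.5120,-0.2281), and their yaws agree to 0.002 rad. In the top view the handle is at (260.6,211.6) and the hub at (240.4,212.4). I move above the handle.

Emit:
drive_tool(rows=[{"dx":0.03,"dy":-0.008,"dz":0,"roll":-1.5,"fingers":65},{"dx":0.065,"dy":-0.0175,"dz":0,"roll":-3,"fingers":65},{"dx":0.105,"dy":-0.028,"dz":0,"roll":-5,"fingers":65},{"dx":0.145,"dy":-0.039,"dz":0,"roll":-7,"fingers":65},{"dx":0.185,"dy":-0.05,"dz":0,"roll":-9,"fingers":65},{"dx":0.225,"dy":-0.0605,"dz":0,"roll":-11,"fingers":65},{"dx":0.265,"dy":-0.0715,"dz":0,"roll":-13,"fingers":65},{"dx":0.3,"dy":-0.081,"dz":0,"roll":-15,"fingers":65},{"dx":0.33,"dy":-0.089,"dz":0,"roll":-15.9,"fingers":65},{"dx":0.3447,"dy":-0.0929,"dz":0,"roll":-15.9,"fingers":65},{"dx":0.3447,"dy":-0.0929,"dz":0,"roll":-15.9,"fingers":65},{"dx":0.3447,"dy":-0.0929,"dz":0,"roll":-15.9,"fingers":65},{"dx":0.3447,"dy":-0.0929,"dz":0,"roll":-15.9,"fingers":65}])

```text
time_s: 9.38
ee_pos: [0.5201, 0.1272, 0.2515]
orientation: [[-0.0, 1.0, -0.001], [1.0, 0.0, -0.001], [-0.001, -0.001, -1.0]]
ft_force: [1.0, -0.5, -0.3]
gripper_width: 0.0554
```

Run:
```python
from rig import *
from h import *
w=snapshot("wrist"); cv2.imwrite("pics/w10.png",w["frame"][:,:,::-1])
s=snapshot("scene"); cv2.imwrite("pics/s10.png",cv2.resize(s["frame"][100:230,270:430,::-1],None,fx=5,fy=4.6,interpolation=cv2.INTER_CUBIC))
r=read_state(); print(r["time_s"],r["ee_pos"],r["orientation"],r["ft_force"],r["gripper_width"],r["joints"])
print("top hub/handle",toplane(snapshot("top"),[[240.2,212.2]],.097),toplane(snapshot("top"),[[240.2,212.2],[260.4,211.3]],.125))
```

```text
9.4833 [0.52025827 0.12664516 0.25170705] [[ 1.10358087e-03  9.99999330e-01 -3.49452192e-04]
 [ 9.99999325e-01 -1.10370741e-03 -3.62137327e-04]
 [-3.62522777e-04 -3.49052308e-04 -9.99999873e-01]] [-0.85944363 -0.274924   -0.19027096] 0.05518026723511955 [ 2.38926427e-01  2.56989196e-01  8.02346221e-03  1.32225582e+00
 -2.69148706e-04  2.40030128e-01]
top hub/handle [[0.51948181 0.18444897 0.097     ]] [[0.51872596 0.17833188 0.125     ]
 [0.52129343 0.129619   0.125     ]]
```

View pics/w10.png

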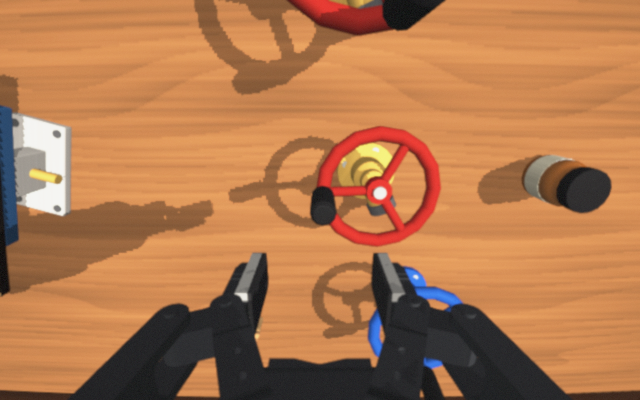

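View pics/s10.png

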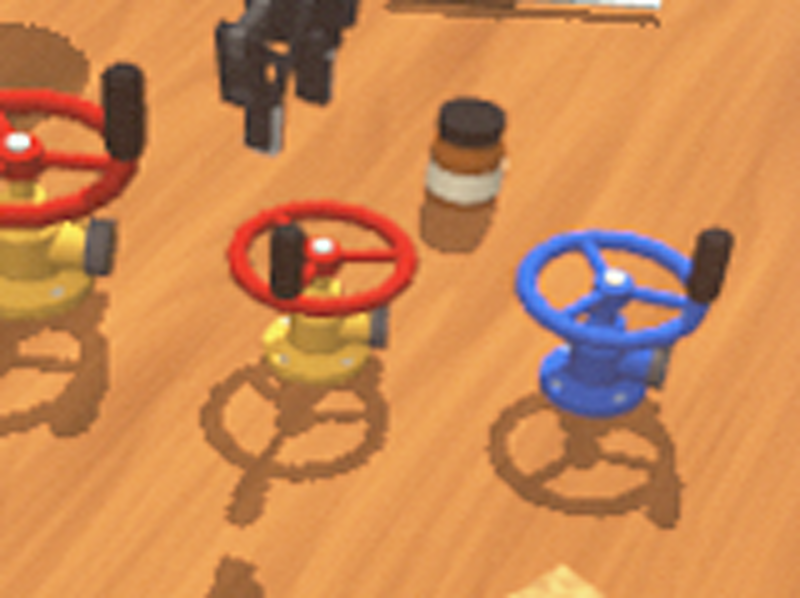

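The wrist view shows the hub at (380,193) and the handle blob at (322,207). I measure both.

Run:
```python
from rig import *
from h import *
w=snapshot("wrist"); f=w["frame"].astype(int); g=f.max(2); R,G,B=f[...,0],f[...,1],f[...,2]
m=np.zeros(g.shape,bool); m[180:235,300:345]=g[180:235,300:345]<70
ys,xs=np.nonzero(m); print(len(xs),xs.min(),xs.max(),ys.min(),ys.max(),xs.mean(),ys.mean(),toplane(w,[[xs.mean(),ys.mean()]],.127))
red=(R>110)&(G<60)&(B<60); q=np.zeros(g.shape,bool); q[115:250,312:445]=red[115:250,312:445]
ys,xs=np.nonzero(q); h=cv2.convexHull(np.c_[xs,ys].astype(np.int32)).reshape(-1,2)
print(cv2.fitEllipse((toplane(w,h,.09)[:,:2]*1000).astype(np.float32)),toplane(w,[[380,193]],.097))
```

```text
756 312 335 186 223 323.0145502645503 205.07671957671957 [[0.52313289 0.12987059 0.127     ]]
((519.5454711914062, 184.7040557861328), (120.06085968017578, 121.34500885009766), 126.44812774658203) [[0.52147568 0.18552551 0.097     ]]
```

Centre is (0.520,0.1845) and handle (0.522,0.130), so the radius is 54.8 mm, as it should be. I go down and grip.

Emit:
drive_tool(rows=[{"dx":0.003,"dy":0.002,"dz":0.03,"roll":0,"fingers":65},{"dx":0.003,"dy":0.002,"dz":0.06,"roll":0,"fingers":65},{"dx":0.003,"dy":0.002,"dz":0.085,"roll":0,"fingers":65},{"dx":0.003,"dy":0.002,"dz":0.105,"roll":0,"fingers":65},{"dx":0.003,"dy":0.002,"dz":0.116,"roll":0,"fingers":65},{"dx":0.003,"dy":0.002,"dz":0.1185,"roll":0,"fingers":65},{"dx":0.003,"dy":0.002,"dz":0.1185,"roll":0,"fingers":45},{"dx":0.003,"dy":0.002,"dz":0.1185,"roll":0,"fingers":15},{"dx":0.003,"dy":0.002,"dz":0.1185,"roll":0,"fingers":10},{"dx":0.003,"dy":0.002,"dz":0.1185,"roll":0,"fingers":10},{"dx":0.003,"dy":0.002,"dz":0.1185,"roll":0,"fingers":10},{"dx":0.003,"dy":0.002,"dz":0.1185,"roll":0,"fingers":10},{"dx":0.003,"dy":0.002,"dz":0.1185,"roll":0,"fingers":10}], newtons=60)

```text
time_s: 10.72
ee_pos: [0.523, 0.1302, 0.1346]
orientation: [[0.0, 1.0, 0.002], [1.0, -0.0, -0.001], [-0.001, 0.002, -1.0]]
ft_force: [-0.8, -5.6, 6.3]
gripper_width: 0.0205
```

Run:
```python
from rig import *
from h import *
w=snapshot("wrist"); s=snapshot("scene"); cv2.imwrite("pics/s11.png",cv2.resize(s["frame"][100:230,270:430,::-1],None,fx=5,fy=4.6,interpolation=cv2.INTER_CUBIC)); cv2.imwrite("pics/w11.png",w["frame"][:,:,::-1])
r=read_state(); print(r["time_s"],r["ee_pos"],r["orientation"],r["ft_force"],r["gripper_width"],r["joints"])
```

```text
10.8167 [0.52304671 0.13018866 0.13465128] [[ 2.43978562e-04  9.99997080e-01  2.40433572e-03]
 [ 9.99999443e-01 -2.41509560e-04 -1.02713269e-03]
 [-1.02654902e-03  2.40458498e-03 -9.99996582e-01]] [ 0.79143151 -4.91765125  4.92374552] 0.0206563159088627 [ 0.24478172  0.3268142  -0.20383661  1.03806177 -0.00157919  0.24502282]
```

View pics/w11.png

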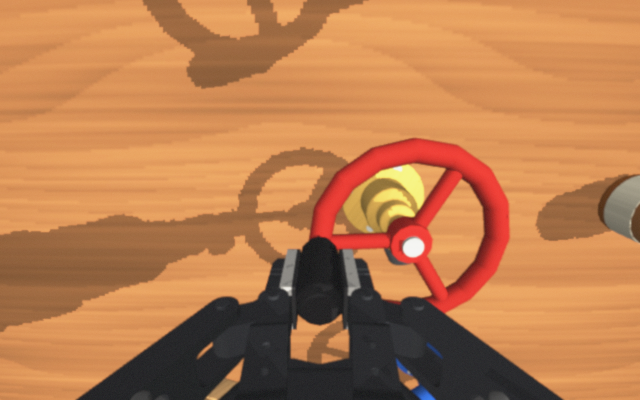

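View pics/s11.png

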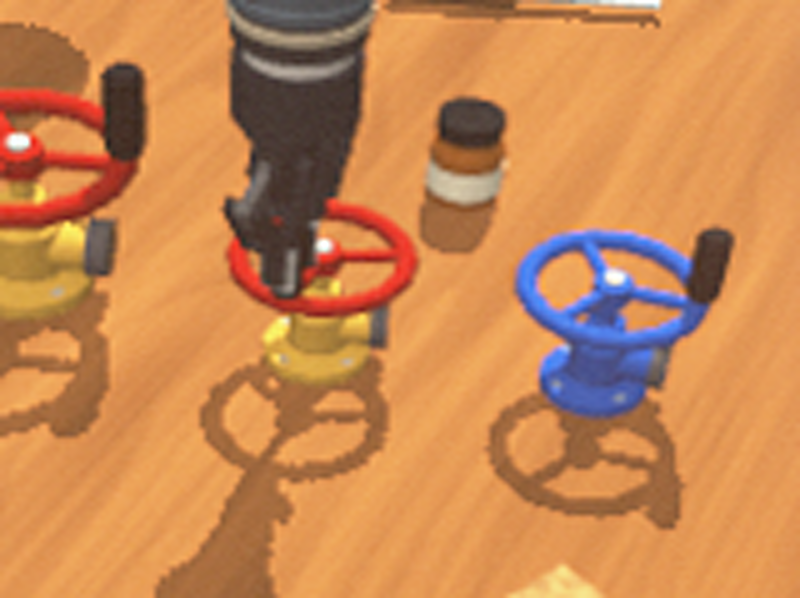

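The handle is gripped (20.6 mm reading; the gauge reads about 1.6 mm low, as it did on the board). I work out arc rows for closing: 80° first, which is safe because the valve is at least 86° open, then small force-checked chunks.

```bash
cat > arc.py <<'E'
import numpy as np
R=.055
def rows(p0,ps,r0=R,r1=R):
    a=np.radians(p0); out=[]
    for p in ps:
        b=np.radians(p); out.append((round(r1*np.sin(b)-r0*np.sin(a),4),round(r1*np.cos(b)-r0*np.cos(a),4)))
    return out
E
python3 -c "
from arc import *
print(rows(-88,[-88-x for x in (3,9,17,25,33,41,49,57,65,72,77,80)]))"
```

```text
[(np.float64(-0.0), np.float64(-0.0029)), (np.float64(0.0004), np.float64(-0.0086)), (np.float64(0.0018), np.float64(-0.0162)), (np.float64(0.0043), np.float64(-0.0234)), (np.float64(0.0078), np.float64(-0.0302)), (np.float64(0.0122), np.float64(-0.0365)), (np.float64(0.0175), np.float64(-0.0421)), (np.float64(0.0234), np.float64(-0.047)), (np.float64(0.03), np.float64(-0.0509)), (np.float64(0.0362), np.float64(-0.0536)), (np.float64(0.0407), np.float64(-0.055)), (np.float64(0.0435), np.float64(-0.0557))]
```

Emit:
drive_tool(rows=[{"dx":0,"dy":-0.0029,"dz":0,"roll":0,"fingers":10},{"dx":0.0004,"dy":-0.0086,"dz":0,"roll":0,"fingers":10},{"dx":0.0018,"dy":-0.0162,"dz":0,"roll":0,"fingers":10},{"dx":0.0043,"dy":-0.0234,"dz":0,"roll":0,"fingers":10},{"dx":0.0078,"dy":-0.0302,"dz":0,"roll":0,"fingers":10},{"dx":0.0122,"dy":-0.0365,"dz":0,"roll":0,"fingers":10}], newtons=60)

```text
time_s: 11.32
ee_pos: [0.4861, 0.1425, 0.1346]
orientation: [[0.0, 1.0, 0.002], [1.0, -0.0, -0.001], [-0.001, 0.002, -1.0]]
ft_force: [-0.1, -3.0, 6.1]
gripper_width: 0.0206
```

Run:
```python
from rig import *
from h import *
w=snapshot("wrist"); s=snapshot("scene"); cv2.imwrite("pics/s12.png",cv2.resize(s["frame"][100:230,270:430,::-1],None,fx=5,fy=4.6,interpolation=cv2.INTER_CUBIC)); cv2.imwrite("pics/w12.png",w["frame"][:,:,::-1])
r=read_state(); print(r["time_s"],r["ee_pos"],r["ft_force"],r["gripper_width"])
from arc import *
print([tuple(map(float,x)) for x in rows(-129,[-129-x for x in (5,11,18,25,32,37,39,39)])])
```

```text
11.4167 [0.48523013 0.1432389  0.13459204] [-3.70278556 -2.34922019  7.66372706] 0.020733964124587917
[(0.0032, -0.0036), (0.0074, -0.0075), (0.0128, -0.0115), (0.0186, -0.0148), (0.0248, -0.0174), (0.0294, -0.0188), (0.0313, -0.0192), (0.0313, -0.0192)]
```

View pics/w12.png

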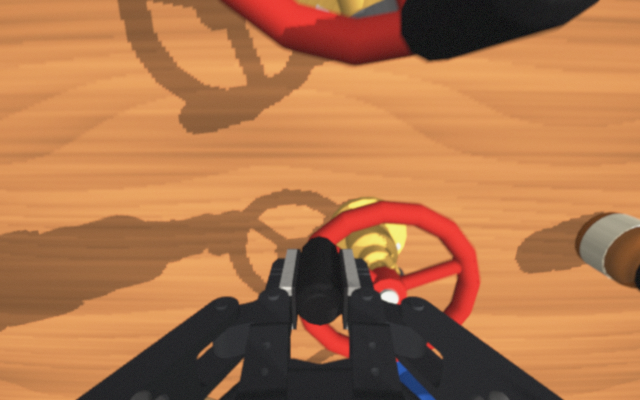

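The wheel turns with the handle (spoke now at (430,275)) and side forces stay below 4 N. I continue to 80°.

Emit:
drive_tool(rows=[{"dx":0.0032,"dy":-0.0036,"dz":0,"roll":0,"fingers":10},{"dx":0.0074,"dy":-0.0075,"dz":0,"roll":0,"fingers":10},{"dx":0.0128,"dy":-0.0115,"dz":0,"roll":0,"fingers":10},{"dx":0.0186,"dy":-0.0148,"dz":0,"roll":0,"fingers":10},{"dx":0.0248,"dy":-0.0174,"dz":0,"roll":0,"fingers":10},{"dx":0.0294,"dy":-0.0188,"dz":0,"roll":0,"fingers":10},{"dx":0.0313,"dy":-0.0192,"dz":0,"roll":0,"fingers":10},{"dx":0.0313,"dy":-0.0192,"dz":0,"roll":0,"fingers":10}])

```text
time_s: 12.08
ee_pos: [0.4668, 0.1751, 0.1346]
orientation: [[-0.001, 1.0, 0.002], [1.0, 0.001, 0.001], [0.001, 0.002, -1.0]]
ft_force: [-3.3, 1.4, 7.1]
gripper_width: 0.0206
```

```bash
cat > st.py <<'E'
from rig import *
from arc import *
import sys
r=read_state(); p=r["ee_pos"]; C=np.array([.5203,.1846]); d=p[:2]-C; a=np.arctan2(d[1],d[0]); F=r["ft_force"]
t=np.array([np.sin(a),-np.cos(a)]) # clockwise tangent
print("t",round(r["time_s"],2),"p",p.round(4),"ang",round(np.degrees(a),1),"rad",round(np.hypot(*d),4),"Fcw",round(F[:2]@t,1),"Frad",round(F[:2]@d/np.hypot(*d),1),"Fz",round(F[2],1),"w",round(r["gripper_width"],4))
p0=float(sys.argv[1]); ps=[p0+float(x) for x in sys.argv[2].split(",")]
print([tuple(map(float,x)) for x in rows(p0,ps)])
E
python3 st.py -168 -3,-6,-8,-8
python3 - <<'E'
from rig import *
from h import *
s=snapshot("scene"); cv2.imwrite("pics/s13.png",s["frame"][0:300,100:500,::-1])
E
```

```text
t 12.08 p [0.4668 0.1751 0.1346] ang -169.9 rad 0.0543 Fcw 1.9 Frad 3.0 Fz 7.1 w 0.0206
[(0.0028, -0.0005), (0.0057, -0.0009), (0.0076, -0.0011), (0.0076, -0.0011)]
```

View pics/s13.png

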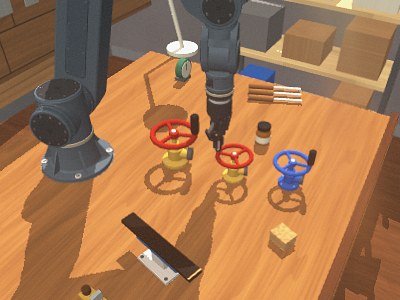

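The arm clears everything. Forces are still small, so the stop hasn't been reached. I precompute 8° chunks.

```bash
python3 -c "
from arc import *
for k in range(26):
    p=-168-8*k
    print(p,[tuple(map(float,x)) for x in rows(p,[p-4,p-8])])"
```

```text
-168 [(0.0038, -0.0007), (0.0076, -0.0011)]
-176 [(0.0038, -0.0001), (0.0077, 0.0)]
-184 [(0.0038, 0.0004), (0.0076, 0.0011)]
-192 [(0.0037, 0.0009), (0.0074, 0.0021)]
-200 [(0.0036, 0.0014), (0.007, 0.0031)]
-208 [(0.0033, 0.0019), (0.0065, 0.0041)]
-216 [(0.003, 0.0024), (0.0059, 0.0049)]
-224 [(0.0027, 0.0028), (0.0051, 0.0057)]
-232 [(0.0023, 0.0031), (0.0043, 0.0064)]
-240 [(0.0018, 0.0034), (0.0034, 0.0069)]
-248 [(0.0013, 0.0036), (0.0024, 0.0073)]
-256 [(0.0008, 0.0038), (0.0013, 0.0076)]
-264 [(0.0003, 0.0038), (0.0003, 0.0077)]
-272 [(-0.0003, 0.0038), (-0.0008, 0.0076)]
-280 [(-0.0008, 0.0038), (-0.0019, 0.0074)]
-288 [(-0.0013, 0.0036), (-0.0029, 0.0071)]
-296 [(-0.0018, 0.0034), (-0.0038, 0.0066)]
-304 [(-0.0023, 0.0031), (-0.0047, 0.006)]
-312 [(-0.0027, 0.0028), (-0.0055, 0.0053)]
-320 [(-0.003, 0.0024), (-0.0062, 0.0045)]
-328 [(-0.0033, 0.0019), (-0.0068, 0.0036)]
-336 [(-0.0036, 0.0014), (-0.0072, 0.0026)]
-344 [(-0.0037, 0.0009), (-0.0075, 0.0016)]
-352 [(-0.0038, 0.0004), (-0.0077, 0.0005)]
-360 [(-0.0038, -0.0001), (-0.0077, -0.0005)]
-368 [(-0.0038, -0.0007), (-0.0075, -0.0016)]
```

Emit:
drive_tool(rows=[{"dx":0.0028,"dy":-0.0005,"dz":0,"roll":0,"fingers":10},{"dx":0.0057,"dy":-0.0009,"dz":0,"roll":0,"fingers":10},{"dx":0.0076,"dy":-0.0011,"dz":0,"roll":0,"fingers":10},{"dx":0.0076,"dy":-0.0011,"dz":0,"roll":0,"fingers":10}])

```text
time_s: 12.47
ee_pos: [0.466, 0.1825, 0.1346]
orientation: [[-0.001, 1.0, 0.002], [1.0, 0.001, 0.001], [0.001, 0.002, -1.0]]
ft_force: [-1.4, 0.2, 6.1]
gripper_width: 0.0208
```

Emit:
drive_tool(rows=[{"dx":0.0038,"dy":-0.0001,"dz":0,"roll":0,"fingers":10},{"dx":0.0077,"dy":0,"dz":0,"roll":0,"fingers":10},{"dx":0.0077,"dy":0,"dz":0,"roll":0,"fingers":10}])

```text
time_s: 12.72
ee_pos: [0.4662, 0.1904, 0.1346]
orientation: [[-0.001, 1.0, 0.002], [1.0, 0.001, 0.001], [0.001, 0.002, -1.0]]
ft_force: [-0.1, 1.0, 5.9]
gripper_width: 0.0205
```

Emit:
drive_tool(rows=[{"dx":0.0038,"dy":0.0004,"dz":0,"roll":0,"fingers":10},{"dx":0.0076,"dy":0.0011,"dz":0,"roll":0,"fingers":10},{"dx":0.0076,"dy":0.0011,"dz":0,"roll":0,"fingers":10}])

```text
time_s: 12.97
ee_pos: [0.4675, 0.1981, 0.1346]
orientation: [[-0.001, 1.0, 0.002], [1.0, 0.001, 0.002], [0.002, 0.002, -1.0]]
ft_force: [-0.5, 1.5, 4.3]
gripper_width: 0.0205
```

Emit:
drive_tool(rows=[{"dx":0.0037,"dy":0.0009,"dz":0,"roll":0,"fingers":10},{"dx":0.0074,"dy":0.0021,"dz":0,"roll":0,"fingers":10},{"dx":0.0074,"dy":0.0021,"dz":0,"roll":0,"fingers":10}])

```text
time_s: 13.22
ee_pos: [0.4698, 0.2055, 0.1346]
orientation: [[-0.001, 1.0, 0.003], [1.0, 0.001, 0.001], [0.001, 0.003, -1.0]]
ft_force: [1.6, 1.2, 6.2]
gripper_width: 0.0204
```

Emit:
drive_tool(rows=[{"dx":0.0036,"dy":0.0014,"dz":0,"roll":0,"fingers":10},{"dx":0.007,"dy":0.0031,"dz":0,"roll":0,"fingers":10},{"dx":0.007,"dy":0.0031,"dz":0,"roll":0,"fingers":10}])

```text
time_s: 13.47
ee_pos: [0.4732, 0.2125, 0.1346]
orientation: [[-0.0, 1.0, 0.003], [1.0, 0.0, 0.001], [0.001, 0.003, -1.0]]
ft_force: [2.4, -0.0, 5.9]
gripper_width: 0.0204
```

Emit:
drive_tool(rows=[{"dx":0.0033,"dy":0.0019,"dz":0,"roll":0,"fingers":10},{"dx":0.0065,"dy":0.0041,"dz":0,"roll":0,"fingers":10},{"dx":0.0065,"dy":0.0041,"dz":0,"roll":0,"fingers":10}])

```text
time_s: 13.72
ee_pos: [0.4774, 0.2188, 0.1346]
orientation: [[-0.0, 1.0, 0.003], [1.0, 0.0, 0.001], [0.001, 0.003, -1.0]]
ft_force: [3.0, -1.8, 4.9]
gripper_width: 0.021
```

Emit:
drive_tool(rows=[{"dx":0.003,"dy":0.0024,"dz":0,"roll":0,"fingers":10},{"dx":0.0059,"dy":0.0049,"dz":0,"roll":0,"fingers":10},{"dx":0.0059,"dy":0.0049,"dz":0,"roll":0,"fingers":10}])

```text
time_s: 13.97
ee_pos: [0.4825, 0.2245, 0.1346]
orientation: [[-0.0, 1.0, 0.004], [1.0, 0.0, 0.001], [0.001, 0.004, -1.0]]
ft_force: [3.0, -2.7, 4.1]
gripper_width: 0.0206
```

Emit:
drive_tool(rows=[{"dx":0.0027,"dy":0.0028,"dz":0,"roll":0,"fingers":10},{"dx":0.0051,"dy":0.0057,"dz":0,"roll":0,"fingers":10},{"dx":0.0051,"dy":0.0057,"dz":0,"roll":0,"fingers":10}])

```text
time_s: 14.22
ee_pos: [0.4882, 0.2294, 0.1346]
orientation: [[0.0, 1.0, 0.004], [1.0, -0.0, 0.0], [0.0, 0.004, -1.0]]
ft_force: [4.2, -4.0, 5.6]
gripper_width: 0.0207
```

Emit:
drive_tool(rows=[{"dx":0.0023,"dy":0.0031,"dz":0,"roll":0,"fingers":10},{"dx":0.0043,"dy":0.0064,"dz":0,"roll":0,"fingers":10},{"dx":0.0043,"dy":0.0064,"dz":0,"roll":0,"fingers":10}])

```text
time_s: 14.47
ee_pos: [0.4946, 0.2334, 0.1346]
orientation: [[0.0, 1.0, 0.003], [1.0, -0.0, -0.0], [-0.0, 0.003, -1.0]]
ft_force: [3.8, -3.8, 5.8]
gripper_width: 0.0204
```

Emit:
drive_tool(rows=[{"dx":0.0018,"dy":0.0034,"dz":0,"roll":0,"fingers":10},{"dx":0.0034,"dy":0.0069,"dz":0,"roll":0,"fingers":10},{"dx":0.0034,"dy":0.0069,"dz":0,"roll":0,"fingers":10}])

```text
time_s: 14.72
ee_pos: [0.5014, 0.2366, 0.1346]
orientation: [[0.0, 1.0, 0.003], [1.0, -0.0, -0.0], [-0.0, 0.003, -1.0]]
ft_force: [3.0, -4.6, 6.9]
gripper_width: 0.0203
```

Emit:
drive_tool(rows=[{"dx":0.0013,"dy":0.0036,"dz":0,"roll":0,"fingers":10},{"dx":0.0024,"dy":0.0073,"dz":0,"roll":0,"fingers":10},{"dx":0.0024,"dy":0.0073,"dz":0,"roll":0,"fingers":10}])

```text
time_s: 14.97
ee_pos: [0.5085, 0.2388, 0.1346]
orientation: [[0.0, 1.0, 0.003], [1.0, -0.0, -0.001], [-0.001, 0.003, -1.0]]
ft_force: [2.3, -5.1, 7.1]
gripper_width: 0.0203
```

Emit:
drive_tool(rows=[{"dx":0.0008,"dy":0.0038,"dz":0,"roll":0,"fingers":10},{"dx":0.0013,"dy":0.0076,"dz":0,"roll":0,"fingers":10},{"dx":0.0013,"dy":0.0076,"dz":0,"roll":0,"fingers":10}])

```text
time_s: 15.22
ee_pos: [0.5159, 0.2399, 0.1346]
orientation: [[0.0, 1.0, 0.003], [1.0, -0.0, -0.001], [-0.001, 0.003, -1.0]]
ft_force: [0.6, -5.1, 7.4]
gripper_width: 0.0205
```

Emit:
drive_tool(rows=[{"dx":0.0003,"dy":0.0038,"dz":0,"roll":0,"fingers":10},{"dx":0.0003,"dy":0.0077,"dz":0,"roll":0,"fingers":10},{"dx":0.0003,"dy":0.0077,"dz":0,"roll":0,"fingers":10}])

```text
time_s: 15.47
ee_pos: [0.5234, 0.2401, 0.1346]
orientation: [[0.0, 1.0, 0.002], [1.0, -0.0, -0.001], [-0.001, 0.002, -1.0]]
ft_force: [0.9, -6.1, 8.2]
gripper_width: 0.0208
```

Emit:
drive_tool(rows=[{"dx":-0.0003,"dy":0.0038,"dz":0,"roll":0,"fingers":10},{"dx":-0.0008,"dy":0.0076,"dz":0,"roll":0,"fingers":10},{"dx":-0.0008,"dy":0.0076,"dz":0,"roll":0,"fingers":10}])

```text
time_s: 15.72
ee_pos: [0.5308, 0.2393, 0.1346]
orientation: [[0.0, 1.0, 0.002], [1.0, -0.0, -0.001], [-0.001, 0.002, -1.0]]
ft_force: [-0.7, -5.8, 8.8]
gripper_width: 0.021
```

Emit:
drive_tool(rows=[{"dx":-0.0008,"dy":0.0038,"dz":0,"roll":0,"fingers":10},{"dx":-0.0019,"dy":0.0074,"dz":0,"roll":0,"fingers":10},{"dx":-0.0019,"dy":0.0074,"dz":0,"roll":0,"fingers":10}])

```text
time_s: 15.97
ee_pos: [0.538, 0.2374, 0.1346]
orientation: [[0.0, 1.0, 0.001], [1.0, -0.0, -0.001], [-0.001, 0.001, -1.0]]
ft_force: [-0.5, -6.1, 9.1]
gripper_width: 0.0204
```

Emit:
drive_tool(rows=[{"dx":-0.0013,"dy":0.0036,"dz":0,"roll":0,"fingers":10},{"dx":-0.0029,"dy":0.0071,"dz":0,"roll":0,"fingers":10},{"dx":-0.0029,"dy":0.0071,"dz":0,"roll":0,"fingers":10}])

```text
time_s: 16.22
ee_pos: [0.5449, 0.2346, 0.1346]
orientation: [[0.0, 1.0, 0.001], [1.0, -0.0, -0.0], [-0.0, 0.001, -1.0]]
ft_force: [-1.3, -5.2, 9.6]
gripper_width: 0.0207
```

Emit:
drive_tool(rows=[{"dx":-0.0018,"dy":0.0034,"dz":0,"roll":0,"fingers":10},{"dx":-0.0038,"dy":0.0066,"dz":0,"roll":0,"fingers":10},{"dx":-0.0038,"dy":0.0066,"dz":0,"roll":0,"fingers":10}])

```text
time_s: 16.47
ee_pos: [0.5514, 0.2309, 0.1346]
orientation: [[0.0, 1.0, 0.001], [1.0, -0.0, -0.0], [-0.0, 0.001, -1.0]]
ft_force: [-2.4, -4.4, 8.7]
gripper_width: 0.0204
```

Emit:
drive_tool(rows=[{"dx":-0.0023,"dy":0.0031,"dz":0,"roll":0,"fingers":10},{"dx":-0.0047,"dy":0.006,"dz":0,"roll":0,"fingers":10},{"dx":-0.0047,"dy":0.006,"dz":0,"roll":0,"fingers":10}])

```text
time_s: 16.72
ee_pos: [0.5574, 0.2264, 0.1346]
orientation: [[-0.0, 1.0, 0.001], [1.0, 0.0, 0.0], [0.0, 0.001, -1.0]]
ft_force: [-2.3, -3.8, 8.8]
gripper_width: 0.0206
```

Emit:
drive_tool(rows=[{"dx":-0.0027,"dy":0.0028,"dz":0,"roll":0,"fingers":10},{"dx":-0.0055,"dy":0.0053,"dz":0,"roll":0,"fingers":10},{"dx":-0.0055,"dy":0.0053,"dz":0,"roll":0,"fingers":10}])

```text
time_s: 16.97
ee_pos: [0.5626, 0.221, 0.1346]
orientation: [[-0.0, 1.0, 0.001], [1.0, 0.0, 0.0], [0.0, 0.001, -1.0]]
ft_force: [-1.3, -3.2, 8.4]
gripper_width: 0.0202
```

Emit:
drive_tool(rows=[{"dx":-0.003,"dy":0.0024,"dz":0,"roll":0,"fingers":10},{"dx":-0.0062,"dy":0.0045,"dz":0,"roll":0,"fingers":10},{"dx":-0.0062,"dy":0.0045,"dz":0,"roll":0,"fingers":10}])

```text
time_s: 17.22
ee_pos: [0.5672, 0.2149, 0.1346]
orientation: [[-0.0, 1.0, 0.001], [1.0, 0.0, 0.001], [0.001, 0.001, -1.0]]
ft_force: [-2.5, -2.7, 7.7]
gripper_width: 0.0208
```

Emit:
drive_tool(rows=[{"dx":-0.0033,"dy":0.0019,"dz":0,"roll":0,"fingers":10},{"dx":-0.0068,"dy":0.0036,"dz":0,"roll":0,"fingers":10},{"dx":-0.0068,"dy":0.0036,"dz":0,"roll":0,"fingers":10}])

```text
time_s: 17.47
ee_pos: [0.5708, 0.2083, 0.1346]
orientation: [[-0.0, 1.0, 0.001], [1.0, 0.0, 0.001], [0.001, 0.001, -1.0]]
ft_force: [-2.7, -1.6, 7.4]
gripper_width: 0.0205
```

Emit:
drive_tool(rows=[{"dx":-0.0036,"dy":0.0014,"dz":0,"roll":0,"fingers":10},{"dx":-0.0072,"dy":0.0026,"dz":0,"roll":0,"fingers":10},{"dx":-0.0072,"dy":0.0026,"dz":0,"roll":0,"fingers":10}])

```text
time_s: 17.72
ee_pos: [0.5712, 0.2072, 0.1346]
orientation: [[-0.005, 1.0, -0.003], [1.0, 0.005, 0.014], [0.014, -0.003, -1.0]]
ft_force: [-14.6, 29.3, 6.7]
gripper_width: 0.0204
```

A stop: +33 N anticlockwise at (0.571,0.207), after about 248° of closing. I check in the pictures that nothing else is touching.

Run:
```python
from rig import *
from h import *
w=snapshot("wrist"); s=snapshot("scene"); r=read_state(); print(r["time_s"],r["ee_pos"],r["ft_force"],r["torque"])
a=cv2.resize(s["frame"][90:230,260:430,::-1],(486,400),interpolation=cv2.INTER_CUBIC); b=w["frame"][100:400,120:520,::-1]
cv2.imwrite("pics/s14.png",a); cv2.imwrite("pics/w14.png",w["frame"][:,:,::-1])
```

```text
17.8167 [0.57120626 0.20726367 0.13466139] [-11.99563744  28.62025267   7.75754319] [ 5.60708492  2.54006677 -0.03596228]
```

View pics/s14.png

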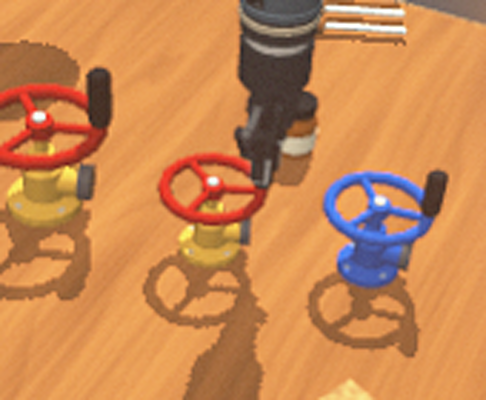

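View pics/w14.png

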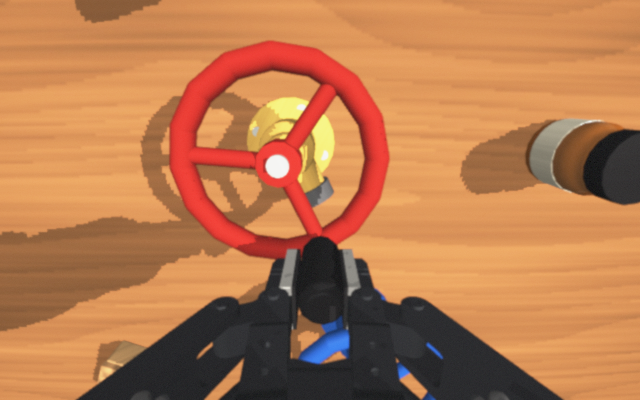

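The gripper touches only the handle, so this is the valve's stop. The other objects stand clear. I hold it a moment and work out the opening rows.

Emit:
drive_tool(rows=[{"dx":0,"dy":0,"dz":0,"roll":0,"fingers":10},{"dx":0,"dy":0,"dz":0,"roll":0,"fingers":10}])

```text
time_s: 17.98
ee_pos: [0.5712, 0.2073, 0.1346]
orientation: [[-0.005, 1.0, -0.003], [1.0, 0.005, 0.012], [0.012, -0.003, -1.0]]
ft_force: [-12.6, 27.4, 7.6]
gripper_width: 0.0203
```

```bash
python3 -c "
from arc import *
cu=[3,9,18,28,38,48,58,68,78,88,98,108,118,128,138,148,158,168,176,180]
print([tuple(map(float,x)) for x in rows(-344,[-344+c for c in cu])])"; python3 st.py -344 8
```

```text
[(0.0027, -0.0009), (0.0081, -0.003), (0.0156, -0.0073), (0.023, -0.0133), (0.0293, -0.0205), (0.0343, -0.0288), (0.0377, -0.0377), (0.0395, -0.0471), (0.0397, -0.0567), (0.0382, -0.0662), (0.0351, -0.0752), (0.0304, -0.0836), (0.0244, -0.0911), (0.0172, -0.0974), (0.009, -0.1023), (0.0, -0.1057), (-0.0094, -0.1076), (-0.019, -0.1077), (-0.0266, -0.1067), (-0.0303, -0.1057)]
t 17.98 p [0.5712 0.2073 0.1346] ang 24.0 rad 0.0557 Fcw -30.2 Frad -0.3 Fz 7.6 w 0.0203
[(0.0072, -0.0026)]
```

Emit:
drive_tool(rows=[{"dx":0.0027,"dy":-0.0009,"dz":0,"roll":0,"fingers":10},{"dx":0.0081,"dy":-0.003,"dz":0,"roll":0,"fingers":10},{"dx":0.0156,"dy":-0.0073,"dz":0,"roll":0,"fingers":10},{"dx":0.023,"dy":-0.0133,"dz":0,"roll":0,"fingers":10},{"dx":0.0293,"dy":-0.0205,"dz":0,"roll":0,"fingers":10},{"dx":0.0343,"dy":-0.0288,"dz":0,"roll":0,"fingers":10},{"dx":0.0377,"dy":-0.0377,"dz":0,"roll":0,"fingers":10},{"dx":0.0395,"dy":-0.0471,"dz":0,"roll":0,"fingers":10},{"dx":0.0397,"dy":-0.0567,"dz":0,"roll":0,"fingers":10},{"dx":0.0382,"dy":-0.0662,"dz":0,"roll":0,"fingers":10},{"dx":0.0351,"dy":-0.0752,"dz":0,"roll":0,"fingers":10},{"dx":0.0304,"dy":-0.0836,"dz":0,"roll":0,"fingers":10},{"dx":0.0244,"dy":-0.0911,"dz":0,"roll":0,"fingers":10},{"dx":0.0172,"dy":-0.0974,"dz":0,"roll":0,"fingers":10},{"dx":0.009,"dy":-0.1023,"dz":0,"roll":0,"fingers":10},{"dx":0,"dy":-0.1057,"dz":0,"roll":0,"fingers":10},{"dx":-0.0094,"dy":-0.1076,"dz":0,"roll":0,"fingers":10},{"dx":-0.019,"dy":-0.1077,"dz":0,"roll":0,"fingers":10},{"dx":-0.0266,"dy":-0.1067,"dz":0,"roll":0,"fingers":10},{"dx":-0.0303,"dy":-0.1057,"dz":0,"roll":0,"fingers":10}])

```text
time_s: 19.65
ee_pos: [0.4678, 0.1705, 0.1345]
orientation: [[-0.0, 1.0, 0.002], [1.0, 0.0, 0.002], [0.002, 0.002, -1.0]]
ft_force: [-1.4, 1.6, 11.3]
gripper_width: 0.0207
```

```bash
python3 st.py -164 8
python3 - <<'E'
from rig import *
from h import *
w=snapshot("wrist"); cv2.imwrite("pics/w15.png",w["frame"][:,:,::-1])
E
```

```text
t 19.65 p [0.4678 0.1705 0.1345] ang -165.0 rad 0.0543 Fcw 1.9 Frad 1.0 Fz 11.3 w 0.0207
[(-0.0072, 0.0026)]
```

View pics/w15.png

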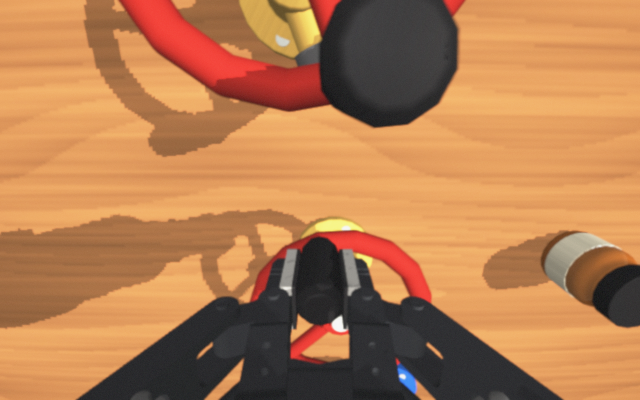

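Half a turn is open and the handle is held at (320,280). Now the next half.

Emit:
drive_tool(rows=[{"dx":-0.0027,"dy":0.0009,"dz":0,"roll":0,"fingers":10},{"dx":-0.0081,"dy":0.003,"dz":0,"roll":0,"fingers":10},{"dx":-0.0156,"dy":0.0073,"dz":0,"roll":0,"fingers":10},{"dx":-0.023,"dy":0.0133,"dz":0,"roll":0,"fingers":10},{"dx":-0.0293,"dy":0.0205,"dz":0,"roll":0,"fingers":10},{"dx":-0.0343,"dy":0.0288,"dz":0,"roll":0,"fingers":10},{"dx":-0.0377,"dy":0.0377,"dz":0,"roll":0,"fingers":10},{"dx":-0.0395,"dy":0.0471,"dz":0,"roll":0,"fingers":10},{"dx":-0.0397,"dy":0.0567,"dz":0,"roll":0,"fingers":10},{"dx":-0.0382,"dy":0.0662,"dz":0,"roll":0,"fingers":10},{"dx":-0.0351,"dy":0.0752,"dz":0,"roll":0,"fingers":10},{"dx":-0.0304,"dy":0.0836,"dz":0,"roll":0,"fingers":10},{"dx":-0.0244,"dy":0.0911,"dz":0,"roll":0,"fingers":10},{"dx":-0.0172,"dy":0.0974,"dz":0,"roll":0,"fingers":10},{"dx":-0.009,"dy":0.1023,"dz":0,"roll":0,"fingers":10},{"dx":0,"dy":0.1057,"dz":0,"roll":0,"fingers":10},{"dx":0.0094,"dy":0.1076,"dz":0,"roll":0,"fingers":10},{"dx":0.019,"dy":0.1077,"dz":0,"roll":0,"fingers":10},{"dx":0.0266,"dy":0.1067,"dz":0,"roll":0,"fingers":10},{"dx":0.0303,"dy":0.1057,"dz":0,"roll":0,"fingers":10}])

```text
time_s: 21.37
ee_pos: [0.5734, 0.2017, 0.1346]
orientation: [[-0.001, 1.0, 0.001], [1.0, 0.001, 0.001], [0.001, 0.001, -1.0]]
ft_force: [-0.6, -2.9, 10.4]
gripper_width: 0.0205
```

```bash
python3 st.py 16 8
python3 - <<'E'
from rig import *
from h import *
w=snapshot("wrist"); cv2.imwrite("pics/w16.png",w["frame"][:,:,::-1])
E
```

```text
t 21.37 p [0.5734 0.2017 0.1346] ang 17.8 rad 0.0558 Fcw 2.5 Frad -1.4 Fz 10.4 w 0.0205
[(0.0072, -0.0026)]
```

View pics/w16.png

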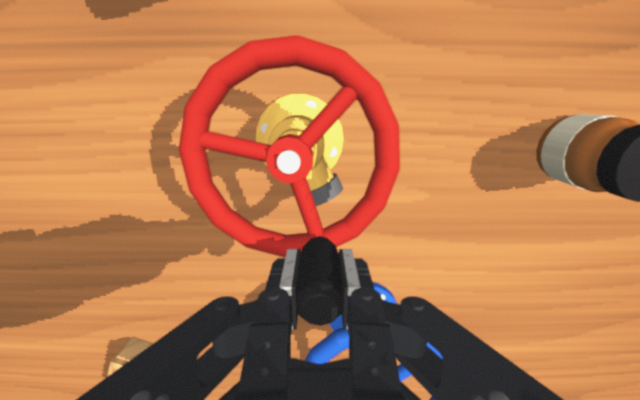

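That is about 353° open, 6–7° short of one turn as planned. Now the third half.

Emit:
drive_tool(rows=[{"dx":0.0027,"dy":-0.0009,"dz":0,"roll":0,"fingers":10},{"dx":0.0081,"dy":-0.003,"dz":0,"roll":0,"fingers":10},{"dx":0.0156,"dy":-0.0073,"dz":0,"roll":0,"fingers":10},{"dx":0.023,"dy":-0.0133,"dz":0,"roll":0,"fingers":10},{"dx":0.0293,"dy":-0.0205,"dz":0,"roll":0,"fingers":10},{"dx":0.0343,"dy":-0.0288,"dz":0,"roll":0,"fingers":10},{"dx":0.0377,"dy":-0.0377,"dz":0,"roll":0,"fingers":10},{"dx":0.0395,"dy":-0.0471,"dz":0,"roll":0,"fingers":10},{"dx":0.0397,"dy":-0.0567,"dz":0,"roll":0,"fingers":10},{"dx":0.0382,"dy":-0.0662,"dz":0,"roll":0,"fingers":10},{"dx":0.0351,"dy":-0.0752,"dz":0,"roll":0,"fingers":10},{"dx":0.0304,"dy":-0.0836,"dz":0,"roll":0,"fingers":10},{"dx":0.0244,"dy":-0.0911,"dz":0,"roll":0,"fingers":10},{"dx":0.0172,"dy":-0.0974,"dz":0,"roll":0,"fingers":10},{"dx":0.009,"dy":-0.1023,"dz":0,"roll":0,"fingers":10},{"dx":0,"dy":-0.1057,"dz":0,"roll":0,"fingers":10},{"dx":-0.0094,"dy":-0.1076,"dz":0,"roll":0,"fingers":10},{"dx":-0.019,"dy":-0.1077,"dz":0,"roll":0,"fingers":10},{"dx":-0.0266,"dy":-0.1067,"dz":0,"roll":0,"fingers":10},{"dx":-0.0303,"dy":-0.1057,"dz":0,"roll":0,"fingers":10}])

```text
time_s: 23.08
ee_pos: [0.4678, 0.1705, 0.1346]
orientation: [[-0.0, 1.0, 0.002], [1.0, 0.0, 0.002], [0.002, 0.002, -1.0]]
ft_force: [-1.3, 0.7, 9.7]
gripper_width: 0.0205
```

```bash
python3 st.py -164 8
```

```text
t 23.08 p [0.4678 0.1705 0.1346] ang -165.0 rad 0.0543 Fcw 1.0 Frad 1.0 Fz 9.7 w 0.0205
[(-0.0072, 0.0026)]
```

Emit:
drive_tool(rows=[{"dx":-0.0027,"dy":0.0009,"dz":0,"roll":0,"fingers":10},{"dx":-0.0081,"dy":0.003,"dz":0,"roll":0,"fingers":10},{"dx":-0.0156,"dy":0.0073,"dz":0,"roll":0,"fingers":10},{"dx":-0.023,"dy":0.0133,"dz":0,"roll":0,"fingers":10},{"dx":-0.0293,"dy":0.0205,"dz":0,"roll":0,"fingers":10},{"dx":-0.0343,"dy":0.0288,"dz":0,"roll":0,"fingers":10},{"dx":-0.0377,"dy":0.0377,"dz":0,"roll":0,"fingers":10},{"dx":-0.0395,"dy":0.0471,"dz":0,"roll":0,"fingers":10},{"dx":-0.0397,"dy":0.0567,"dz":0,"roll":0,"fingers":10},{"dx":-0.0382,"dy":0.0662,"dz":0,"roll":0,"fingers":10},{"dx":-0.0351,"dy":0.0752,"dz":0,"roll":0,"fingers":10},{"dx":-0.0304,"dy":0.0836,"dz":0,"roll":0,"fingers":10},{"dx":-0.0244,"dy":0.0911,"dz":0,"roll":0,"fingers":10},{"dx":-0.0172,"dy":0.0974,"dz":0,"roll":0,"fingers":10},{"dx":-0.009,"dy":0.1023,"dz":0,"roll":0,"fingers":10},{"dx":0,"dy":0.1057,"dz":0,"roll":0,"fingers":10},{"dx":0.0094,"dy":0.1076,"dz":0,"roll":0,"fingers":10},{"dx":0.019,"dy":0.1077,"dz":0,"roll":0,"fingers":10},{"dx":0.0266,"dy":0.1067,"dz":0,"roll":0,"fingers":10},{"dx":0.0303,"dy":0.1057,"dz":0,"roll":0,"fingers":10}])

```text
time_s: 24.75
ee_pos: [0.5734, 0.2017, 0.1346]
orientation: [[-0.001, 1.0, 0.001], [1.0, 0.001, 0.001], [0.001, 0.001, -1.0]]
ft_force: [0.3, -2.4, 9.8]
gripper_width: 0.0205
```

```bash
python3 st.py 16 3,6,6
```

```text
t 24.75 p [0.5734 0.2017 0.1346] ang 17.9 rad 0.0557 Fcw 2.4 Frad -0.4 Fz 9.8 w 0.0205
[(0.0027, -0.0009), (0.0054, -0.0019), (0.0054, -0.0019)]
```

Now the last 6° to reach the stop's angle (24.0°).

Emit:
drive_tool(rows=[{"dx":0.0027,"dy":-0.0009,"dz":0,"roll":0,"fingers":10},{"dx":0.0054,"dy":-0.0019,"dz":0,"roll":0,"fingers":10},{"dx":0.0054,"dy":-0.0019,"dz":0,"roll":0,"fingers":10},{"dx":0.0054,"dy":-0.0019,"dz":0,"roll":0,"fingers":10},{"dx":0.0054,"dy":-0.0019,"dz":0,"roll":0,"fingers":10}])

```text
time_s: 25.17
ee_pos: [0.5714, 0.2069, 0.1346]
orientation: [[-0.001, 1.0, 0.001], [1.0, 0.001, 0.002], [0.002, 0.001, -1.0]]
ft_force: [-0.5, 1.4, 9.5]
gripper_width: 0.0206
```

```bash
python3 st.py 22 3
python3 - <<'E'
from rig import *
from h import *
w=snapshot("wrist"); cv2.imwrite("pics/w17.png",w["frame"][:,:,::-1]); s=snapshot("scene"); cv2.imwrite("pics/s17.png",s["frame"][:,:,::-1])
def hub(n):
    f=cv2.imread(n)[:,:,::-1].astype(int); m=np.zeros(f.shape[:2],bool); m[120:200,240:320]=f[120:200,240:320].min(2)>200; y,x=np.nonzero(m); return x.mean(),y.mean(),len(x)
print(hub("pics/w14.png"),hub("pics/w17.png"))
E
```

```text
t 25.17 p [0.5714 0.2069 0.1346] ang 23.6 rad 0.0557 Fcw -1.5 Frad 0.1 Fz 9.5 w 0.0206
[(0.0026, -0.0011)]
(np.float64(277.00997506234415), np.float64(165.97256857855362), 401) (np.float64(277.8020050125313), np.float64(165.44862155388472), 399)
```

View pics/w17.png

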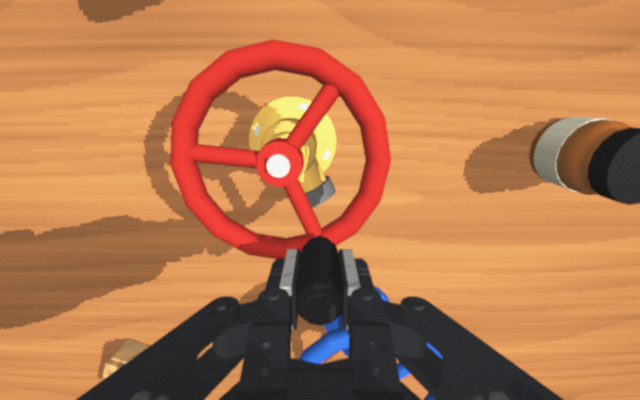

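View pics/s17.png

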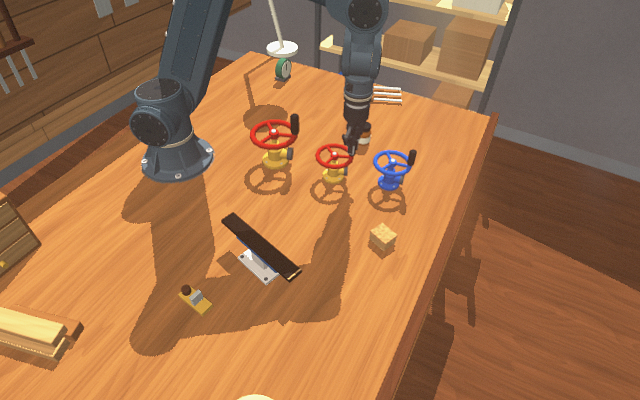

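The wrist view matches the one at the stop to within a pixel (hub at (277.8,165.4) against (277.0,166.0)). The wheel is two turns on from there. The board lies on the pod at (260,245) in the scene view, and the jar, plane and block are where they were. I hand in.

```bash
python3 -c "
from rig import *
print(finish_job())"
```

```text
the job is handed in; nothing more can be done
None
```

The fingerboard is on the pod and let go, and the small red valve was closed to its stop and backed off two full turns. The gripper still holds the crank handle, and the job is handed in at about 25 s of the 72 s; no verdict was reported.

- **Fingerboard:** after release, its measured centre was within 1 mm of the pod's and its length within 0.002 rad of the rail's. It was still lying on the pod in the last picture.
- **Closing:** the valve took about 248° (4.3 rad) clockwise, then stopped hard with about 30 N pushing back. The pictures showed nothing else touching the gripper.
- **Opening:** I turned it back in four half-turns plus a small trim. The handle ended at 23.6° against 24.0° at the stop, so it should be within about 0.01 rad of two turns. The wheel's hub in the wrist picture matched the view at the stop to within a pixel.
- **Grip:** the setting was 60 N, and the gripper read 20.6 mm on the 22 mm handle. It also read about 1.8 mm low on the board.
- **Bystanders:** the jar, plane and block looked unmoved in the last pictures; I judged this by eye, not by measurement.

No check failed. An upward force of about 10 N stayed on the tool while it held the handle, probably from the pads swinging forward as they closed.

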